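# Change over a wet-sieving shaker

## Robot

A 6-joint arm with a two-finger parallel gripper is mounted at the origin on the work surface. World frame = base frame: x ahead of the robot, y to its left, z up, the work surface at z = 0. Lengths are in m, angles in rad, forces in N, time in s.
With the tool pointing down it reaches from about 0.3 to 0.875 m from the base axis. Payload 4.2 kg.
Tool frame: the origin (TCP) lies midway between the tips of the shut fingers; the grasp point (between the pads) lies env.pinch_z behind it (env.pinch_z is the distance from the TCP to the grasp point, in m); x points along the fingers, y is the direction in which the jaws open and shut, and the axes are right-handed (so a half turn about x gives the same grasp; the last joint's range is limited). The gripper opens to 85 mm and grips with 20 to 120 N. Pads are 22 mm wide; open, the fingers measure 114 mm over their backs; the gripper's body (76 mm by 85 mm) begins 54 mm behind the grasp point. The pads swing forward as they close: fully open they stand 13 mm farther back than shut.
Start: joints at [-1.358, 0.32, 1.565, -0, 1.257, -0.02], TCP at [0.133, -0.56, 0.231] pointing down, gripper open.
Joint ranges: [-3.11, 3.11], [-0.84, 2.01], [0.21, 2.61], [-1.34, 4.49], [0.05, 2.63], [-2.56, 2.56]. Speed limits (rad/s): [2.57, 2.57, 3.14, 3.14, 3.14, 3.14].

## Interface

Orientations are given as a 3x3 rotation matrix whose columns are the frame's x, y, z axes.
In Python, from plant import telemetry, capture, env gives the robot as it stands. The module is installed in compiled form; this text tells all that it offers.
- The arm moves only by the shell command python3 -m inch 'ROWS' [FORCE]. ROWS is JSON, a list of rows, each a list of 7 numbers: the turn, a rotation vector about the tool's x, y, z in rad, then the shift along the tool's x, y, z in cm, then the opening, from 0 (shut) to 1 (fully open). A call has 1 to 8 rows; each row is the pose to reach, as a shift and turn from the pose commanded when the call began, along the tool's axes at that moment; what a row does not reach only later rows make up. A row lasts 1/8 s, in which the tool goes at most 62.5 mm and 10.7 degrees, less where a joint would pass 70% of its speed; a pose out of reach is approached as far as the arm can. A call with a gripper value outside its range is refused whole. The fingers move at their own pace and stop on an object; FORCE is the grip in N (left out, the last holds). Time passes only in rows, so rows that repeat a pose let the fingers close. It gives the time, the measured TCP pose, the force and the opening at its end, in the units of the state.
- telemetry.get_obs(): the state, without advancing time (a new reading comes with each control period).
- capture(name): name is "side" or "top"; returns a dict with "img" (420x560x3 uint8, blue, green, red), "depth" (420x560 float32, m along the optical axis (not along the pixel's ray), 0 where there is no reading), "camera_matrix" (3x3 intrinsics, pixels), "dist" ([k1, k2, p1, p2, k3] as OpenCV has them; the pictures are not rectified), "R" (3x3) and "t" (3): a world point X has camera coordinates R X + t. Camera axes: x right, y down, z forward; pixel columns grow to the right and rows downward; lengths in m; the calibration is good to about 2 mm. A picture is of the moment at which its call begins.
- env.close_job(): hands the job in, once; it reports no verdict.
The state is a dict: "time_s": time; "q": joint angles; "qvel": joint speeds; "effort": joint torques, N m; "ee_pos": TCP position; "tcp_rot": TCP orientation; "contact_force": force on the tool from outside, world axes, zero at the start; "moment": the same for the moment, N m; "opening": finger opening in m.
Only numpy, scipy, OpenCV 4.12 (cv2) and the standard library are available. Lean on these libraries where they do the work, as an engineer would, in place of code of your own. Each camera call takes 0.05 s, during which the arm holds its last target.

## Task

Change over the shaker: stand the finished orange-capped jar, which is on its plate, upright in the blue tray, set the white receiver centred on the marked circle of the shaker plate and push the red clamp handle down past its dead point so that the pad holds the receiver's foot. Only then nest every strainer basket that is on the bench, from the widest to the narrowest, one inside the other in the receiver, all upright and fully down, and last press the green start button once everything is in place. Do not knock over the other bottles.

Things in the scene. Friction and masses are not known exactly. Their poses are not given: they have to be found in the camera images.
- jar_mid (a point): Finished sample jar, round, 44 mm diameter, 75 mm tall with its orange cap (the cap is a little narrower than the body; grip the body or body and cap). It starts standing near the marked circle of the shaker plate. Point: on its axis, half-way up (37.5 mm); z up along its axis.
- tray_in (a point): Shallow blue open tray, fixed to the bench, 82 x 150 mm outside (x, y), walls 4 mm thick and 18 mm high. Point: centre of its inner floor, about 4 mm over the bench; y runs along its long side.
- place (a point): Centre of the marked circle (white disc with a blue border, 126 mm across) on the shaker's plate, in the plate's surface, which is 80 mm above the bench. z up; x points to the shaker's far side, y from the circle towards the clamp. The plate is 170 (x) x 330 mm (y); the circle centre lies 80 mm from the plate's centre towards -y. Near side: a lower blue ledge with the start button.
- receiver_mid (a point): White receiver, loose, 350 g: a flat round foot, 122 mm across and 8 mm thick, with a straight cup on it, 66 mm outside and 61 mm inside diameter. Total height 50 mm; the cup's inner floor is 12 mm above the underside. Point: on the axis, 25 mm above the underside; z up.
- handle_pivot (a point): Hinge axis of the clamp's handle, fixed on the shaker, 38 mm above the plate and 159 mm from the circle's centre along +y of place. Axes as place: the handle swings in the y-z plane about the x axis. The clamp's arm has its hinge 44 mm nearer the circle and 26 mm above the plate, is 72 mm long and is raised about 1.35 rad while the clamp is open, its pad then some 75 mm from the circle's axis and 90 mm above the plate.
- handle_grip (a point): Point on the centre line of the clamp handle, 75 mm from its pivot, in the middle of the red grip (20 mm wide, 14 mm thick, from 35 to 110 mm from the pivot).
- clamp_handle (a joint): Clamp handle angle. 0 = open: the handle stands 1.15 rad above the horizontal, leaning away from the circle. It grows as the handle is pushed down and away from the circle; at the stop, 1.15, the handle is level and the clamp is locked. With the receiver under the pad it resists from about 0.75 (a few newtons at the grip), has its dead point at about 1.0, then is drawn on to 1.15 and stays; let go earlier it springs back.
- clamp_pad (a joint): Travel (m) of the sprung rubber pad (12 mm across) at the end of the clamp arm. 0 = not pressing; about 0.005 when the locked clamp holds the receiver's foot 50 mm from the circle's centre on the handle's side; 0 if the locked clamp holds nothing.
- start_top (a point): Top of the green start button, 28 mm across, facing up on the shaker's near ledge; z up. Fully down is 6 mm and takes 4 N; it springs back.
- start (a joint): Travel of the start button (m): 0 up, 0.006 fully down; more than 0.004 counts as pressed.
- reagent_center (a point): Clear bottle with an orange cap, 52 mm diameter, 85 mm tall, standing among the baskets: not part of the job. Point: half-way up.
- flask_center (a point): Amber bottle with a blue cap, 60 mm diameter, 110 mm tall, left of the shaker: not part of the job. Point: half-way up.
- basket1_mid (a point): Blue strainer basket 1: a straight round cup open at the top, 54 mm outside and 49 mm inside diameter, 51 mm tall, floor 3 mm thick, 45 g; None from the start if this basket is absent. When nested its rim stands about 13 mm or more above the next wider one's rim, so it can be held from outside by its top 11 mm. Point: on its axis, 25.5 mm above the underside; z up.
- basket2_mid (a point): Yellow strainer basket 2: a straight round cup open at the top, 42 mm outside and 37 mm inside diameter, 61 mm tall, floor 3 mm thick, 45 g; None from the start if this basket is absent. When nested its rim stands about 13 mm or more above the next wider one's rim, so it can be held from outside by its top 11 mm. Point: on its axis, 30.5 mm above the underside; z up.
- basket3_mid (a point): Green strainer basket 3: a straight round cup open at the top, 31 mm outside and 26 mm inside diameter, 71 mm tall, floor 3 mm thick, 45 g; None from the start if this basket is absent. When nested its rim stands about 13 mm or more above the next wider one's rim, so it can be held from outside by its top 11 mm. Point: on its axis, 35.5 mm above the underside; z up.
- basket4_mid (a point): Orange strainer basket 4: a straight round cup open at the top, 20 mm outside and 15 mm inside diameter, 81 mm tall, floor 3 mm thick, 45 g; None from the start if this basket is absent. When nested its rim stands about 13 mm or more above the next wider one's rim, so it can be held from outside by its top 11 mm. Point: on its axis, 40.5 mm above the underside; z up.
Not all that is in view belongs to the job. What is shaped like the part that bears jar_mid but pink is not meant.

How it is judged:
On the way, in this order (a step that is already met when the one before it is completed fails the run):
1. the receiver stands on the marked circle and the clamp is locked, its pad pressing on the receiver's foot (horizontal distance between receiver_mid and place below 0.01 m and z of receiver_mid in the frame of place between 0.02 and 0.03 m and angle between receiver_mid's own z axis and vertical below 0.08 rad and value of joint clamp_handle above 1.08 rad and value of joint clamp_pad above 0.0025 m), for 0.3 s.
2. every basket present is nested in the clamped receiver (all of step 1 and z of basket1_mid in the frame of receiver_mid between 0.0085 and 0.0165 m and horizontal distance between each of basket1_mid, basket2_mid, basket3_mid, basket4_mid and receiver_mid below 0.024 m and angle between each of basket1_mid, basket2_mid, basket3_mid, basket4_mid's own z axis and vertical below 0.15 rad and horizontal distance between basket1_mid and basket2_mid below 0.018 m and horizontal distance between each of basket1_mid, basket2_mid and basket3_mid below 0.018 m and horizontal distance between each of basket1_mid, basket2_mid, basket3_mid and basket4_mid below 0.018 m and z of basket2_mid in the frame of receiver_mid between 0.0135 and 0.0245 m and z of basket3_mid in the frame of receiver_mid between 0.0185 and 0.0325 m and z of basket4_mid in the frame of receiver_mid between 0.0235 and 0.0405 m), for 0.3 s.
3. the start button is pressed with the jar in the tray, the clamp locked and the baskets nested (all of step 2 and x of jar_mid in the frame of tray_in between -0.035 and 0.035 m and y of jar_mid in the frame of tray_in between -0.07 and 0.07 m and z of jar_mid in the frame of tray_in between 0.03 and 0.045 m and angle between jar_mid's own z axis and vertical below 0.15 rad and value of joint start above 0.004 m), for 0.05 s.
At the end, for the whole second after the job is handed in: Jar upright in the tray; receiver level within 10 mm of the circle centre; handle beyond 1.08 rad, pad pressed in over 2.5 mm; every basket present upright (0.15 rad), fully down (4 mm) inside the next wider one, axes within 18 mm; button released (all of step 2 and x of jar_mid in the frame of tray_in between -0.035 and 0.035 m and y of jar_mid in the frame of tray_in between -0.07 and 0.07 m and z of jar_mid in the frame of tray_in between 0.03 and 0.045 m and angle between jar_mid's own z axis and vertical below 0.15 rad and value of joint start below 0.002 m); the robot touches nothing.
It fails at once if another bottle is knocked over (angle between any of reagent_center, flask_center's own z axis and vertical above 0.6 rad).
Of basket1, basket2, basket3, basket4 only 2 to 4 are there at a start; the rules pass over those that are not, and their reading is None.
At some moment in a run one of basket1, basket2 may be knocked a few centimetres aside while the robot is not near it.
It also fails if it takes over 208 s, if anything falls off the work surface, if the arm or the gripper's body presses on something with over 40 N, if the wrist force passes 120 N, or if a joint passes its speed limit or range.

## Working session

There is one attempt and no reset: what is moved stays moved. The work goes in short steps, Python scripts to look and compute and a shell command to move; the robot and the scene stay as the last step left them, time stands still between calls to the robot, and variables do not carry over. Pictures are saved under pics/ and viewed, and the job is handed in when it is done.

```bash
mkdir -p pics; ls; cat > h.py <<'E'
import numpy as np, cv2
from plant import telemetry, capture, env
def cap(n):
    c=capture(n)
    return {k:(np.array(v) if k!='name' else v) for k,v in c.items()}
def ray(c,u,v):
    p=cv2.undistortPoints(np.array([[[u,v]]],float),c['camera_matrix'],c['dist'])[0,0]
    d=c['R'].T@np.array([p[0],p[1],1.0]); o=-c['R'].T@c['t']
    return o,d
def onz(c,u,v,z):
    o,d=ray(c,u,v); return o+d*(z-o[2])/d[2]
def dep(c,u,v):
    o,d=ray(c,u,v); return o+d*float(c['depth'][int(v),int(u)])
def proj(c,X):
    r,_=cv2.Rodrigues(c['R']); return cv2.projectPoints(np.array(X,float).reshape(-1,1,3),r,c['t'],c['camera_matrix'],c['dist'])[0].reshape(-1,2)
def cloud(c):
    h,w=c['depth'].shape
    uu,vv=np.meshgrid(np.arange(w),np.arange(h))
    p=cv2.undistortPoints(np.stack([uu,vv],-1).reshape(-1,1,2).astype(float),c['camera_matrix'],c['dist']).reshape(h,w,2)
    P=np.dstack([p,np.ones((h,w))])*c['depth'][...,None]
    return (P-c['t'])@c['R']
E
python3 - <<'E'
from h import *
print(telemetry.get_obs(), env.pinch_z)
for n in('side','top'):
    c=cap(n); cv2.imwrite(f'pics/{n}0.png',c['img']); print(n,c['camera_matrix'],c['dist'],-c['R'].T@c['t'],c['R'])
E
```

```text
pics
{'time_s': 0.0, 'q': array([-1.35798079e+00,  3.20284733e-01,  1.56570205e+00,  6.15266342e-06,
        1.25740215e+00, -2.00146889e-02]), 'qvel': array([-1.25992676e-03,  1.21507740e-03, -3.10274512e-04,  1.92906456e-03,
       -3.51188874e-04,  9.29153568e-05]), 'effort': array([-1.63239529e-03, -4.15521526e+01, -2.34161675e+01, -1.82478138e-04,
        8.06808472e-03, -1.89420899e-05]), 'ee_pos': array([ 0.13256176, -0.55900661,  0.23047745]), 'tcp_rot': array([[-3.73676637e-04,  2.30730115e-01, -9.73017715e-01],
       [ 1.75699392e-03, -9.73016130e-01, -2.30730414e-01],
       [-9.99998387e-01, -1.79580477e-03, -4.17980128e-05]]), 'contact_force': array([ 0.06180672, -0.06339186,  0.28515504]), 'moment': array([ 0.00786864, -0.04210748,  0.03480802]), 'opening': 0.08533842766905579} 0.0187
side [[445.58140957   0.         278.15960452]
 [  0.         445.58140957 207.05901961]
 [  0.           0.           1.        ]] [-0.06518545  0.          0.          0.          0.        ] [ 0.42731609 -0.92455733  0.73354003] [[ 0.98952674 -0.14425887 -0.00511855]
 [-0.08028785 -0.52056426 -0.85003924]
 [ 0.11996117  0.84154752 -0.52669449]]
top [[386.38247387   0.         278.91306254]
 [  0.         386.38247387 208.88908408]
 [  0.           0.           1.        ]] [-0.05633665  0.          0.          0.          0.        ] [0.50400351 0.04818446 1.01157391] [[ 4.34099700e-04 -9.99601975e-01  2.82082120e-02]
 [-9.95263342e-01 -3.17412410e-03 -9.71638044e-02]
 [ 9.72146672e-02 -2.80324206e-02 -9.94868580e-01]]
```

View pics/side0.png

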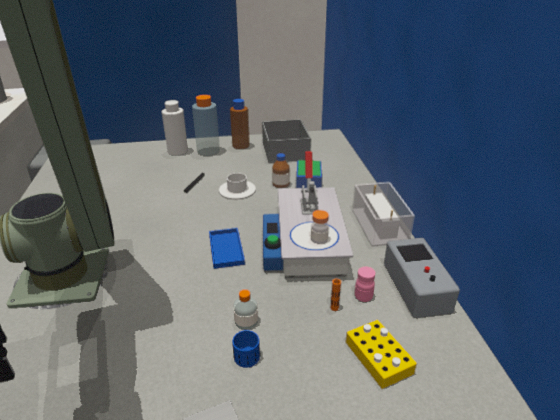

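View pics/top0.png

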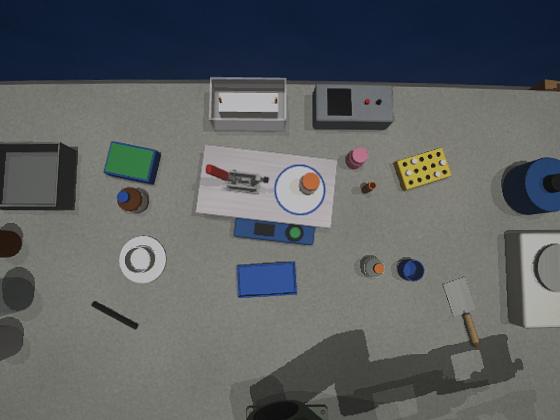

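```bash
python3 - <<'E'
from h import *
a=cv2.imread('pics/top0.png');b=cv2.imread('pics/side0.png')
cv2.imwrite('pics/c1.png',cv2.resize(a[130:300,190:460],None,fx=2.9,fy=2.9,interpolation=2))
cv2.imwrite('pics/c2.png',cv2.resize(b[140:380,200:420],None,fx=2.45,fy=2.45,interpolation=2))
E
```

```text
(no output)
```

View pics/c1.png

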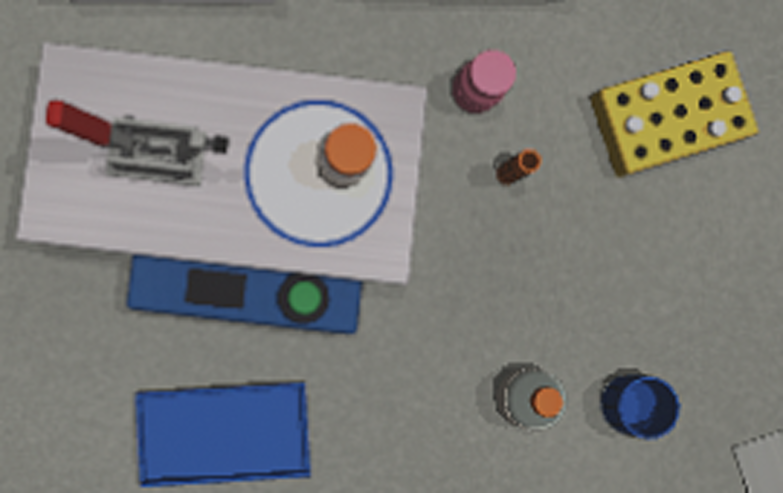

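View pics/c2.png

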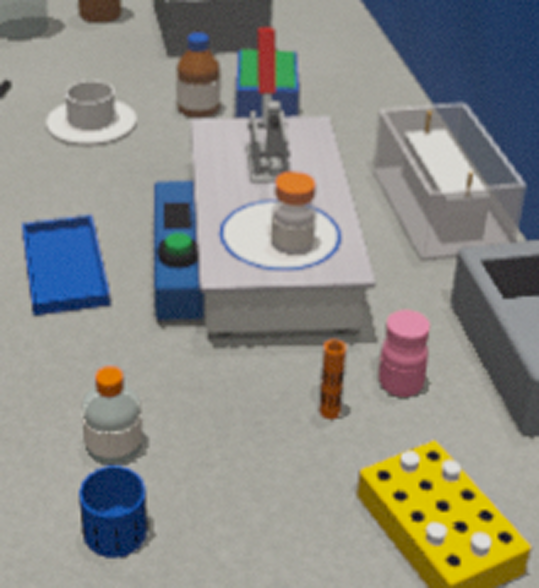

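```bash
cat > meas.py <<'E'
from h import *
def blob(c,lo,hi,roi=None,amin=15,z=None):
    hsv=cv2.cvtColor(c['img'],cv2.COLOR_BGR2HSV)
    m=cv2.inRange(hsv,np.array(lo),np.array(hi))
    if roi is not None:
        k=np.zeros_like(m);k[roi[1]:roi[3],roi[0]:roi[2]]=255;m&=k
    n,l,s,ce=cv2.connectedComponentsWithStats(m)
    return [(l==i) for i in range(1,n) if s[i,4]>=amin]
E
python3 - <<'E'
from meas import *
t=cap('top');s=cap('side')
P=cloud(t);S=cloud(s)
def st(name,c,P,b):
    X=P[b]; X=X[c['depth'][b]>0]
    v,u=np.nonzero(b); print(name,'px',u.mean().round(1),v.mean().round(1),'n',b.sum(),'med',np.median(X,0).round(4),'lo',np.percentile(X,2,0).round(3),'hi',np.percentile(X,98,0).round(3))
for b in blob(t,(5,120,90),(20,255,255),amin=10): st('orange top',t,P,b)
for b in blob(s,(3,120,90),(20,255,255),amin=10): st('orange side',s,S,b)
for b in blob(t,(100,120,40),(125,255,255),roi=(180,120,470,310),amin=20): st('blue top',t,P,b)
for b in blob(t,(45,100,40),(80,255,255),roi=(180,120,470,310),amin=20): st('green top',t,P,b)
for b in blob(t,(0,120,60),(4,255,255),amin=10)+blob(t,(174,120,60),(180,255,255),amin=10): st('red top',t,P,b)
# heights
X=P[150:225,200:335].reshape(-1,3)
print('plate z',np.median(X[:,2]), 'bench', np.median(P[330,150:230,2]))
E
```

```text
orange top px 550.7 84.0 n 61 med [ 1.1609 -1.0981 -0.4157] lo [ 1.139 -1.13  -0.422] hi [ 1.171 -1.073 -0.411]
orange top px 310.3 181.0 n 234 med [ 0.6509 -0.046   0.1551] lo [ 0.634 -0.064  0.149] hi [ 0.669 -0.029  0.158]
orange top px 372.2 185.2 n 28 med [ 0.6545 -0.2093  0.0805] lo [ 0.647 -0.217  0.063] hi [ 0.664 -0.2    0.084]
orange top px 378.6 268.3 n 79 med [ 0.4524 -0.2182  0.0853] lo [ 0.44  -0.228  0.081] hi [ 0.462 -0.207  0.089]
orange side px 203.3 100.2 n 162 med [0.3817 0.6807 0.215 ] lo [0.356 0.667 0.194] hi [0.407 0.721 0.223]
orange side px 238.4 109.5 n 48 med [0.5096 0.7089 0.1604] lo [0.482 0.692 0.156] hi [0.54  0.74  0.164]
orange side px 280.2 166.0 n 137 med [0.6202 0.3734 0.0776] lo [0.598 0.361 0.046] hi [0.644 0.443 0.092]
orange side px 319.9 216.1 n 171 med [ 0.6528 -0.055   0.1545] lo [ 0.636 -0.069  0.084] hi [0.675 0.08  0.157]
orange side px 335.3 292.8 n 205 med [ 0.6558 -0.2157  0.058 ] lo [ 0.648 -0.219  0.002] hi [ 0.675 -0.118  0.084]
orange side px 244.2 295.2 n 115 med [ 0.4539 -0.2255  0.0854] lo [ 0.443 -0.231  0.073] hi [ 0.464 -0.2
[... 233 characters left out ...]
op px 271.1 231.6 n 961 med [0.54   0.0358 0.054 ] lo [ 0.513 -0.061  0.05 ] hi [0.57  0.128 0.058]
blue top px 410.9 269.9 n 250 med [ 0.4426 -0.3236  0.0048] lo [ 0.42  -0.341  0.001] hi [ 0.47  -0.292  0.053]
blue top px 266.3 279.5 n 1890 med [0.4204 0.0529 0.0048] lo [ 0.381 -0.019  0.001] hi [0.46  0.124 0.02 ]
green top px 294.6 232.1 n 101 med [ 0.5392 -0.017   0.0762] lo [ 0.527 -0.03   0.067] hi [ 0.551 -0.005  0.08 ]
red top px 366.9 101.0 n 20 med [ 0.8686 -0.1996  0.0845] lo [ 0.863 -0.204  0.082] hi [ 0.873 -0.194  0.087]
red top px 216.4 172.0 n 191 med [0.6623 0.1589 0.1987] lo [0.654 0.141 0.152] hi [0.672 0.178 0.221]
plate z 0.08058056258224361 bench 0.00023505539276761579
```

```bash
cat >> meas.py <<'E'
def cfit(xy,r=None):
    from scipy.optimize import least_squares
    xy=np.asarray(xy); c0=xy.mean(0)
    if r is None:
        f=lambda p: np.hypot(xy[:,0]-p[0],xy[:,1]-p[1])-p[2]
        R=least_squares(f,[*c0,0.03],loss='soft_l1',f_scale=0.002).x
        return R
    f=lambda p: np.hypot(xy[:,0]-p[0],xy[:,1]-p[1])-r
    return least_squares(f,c0,loss='soft_l1',f_scale=0.002).x
def shift(p,c): # report
    pass
E
python3 - <<'E'
from meas import *
t=cap('top');s=cap('side')
P=cloud(t);S=cloud(s)
hsv=cv2.cvtColor(t['img'],cv2.COLOR_BGR2HSV)
# circle border
for c,C,roi,n in((t,P,(265,155,335,218),'top'),(s,S,(280,215,348,255),'side')):
    b=np.zeros(c['depth'].shape,bool)
    for k in blob(c,(95,60,40),(130,255,255),roi=roi,amin=1): b|=k
    v,u=np.nonzero(b)
    X=np.array([onz(c,a,d,0.08) for a,d in zip(u,v)])
    print(n,'circle',cfit(X[:,:2]),len(X))
# plate: points at z~.08
X=P.reshape(-1,3); m=(abs(X[:,2]-0.0805)<0.004)&(X[:,0]>.5)&(X[:,0]<.8)&(X[:,1]>-.12)&(X[:,1]<.3)
im=m.reshape(420,560).astype(np.uint8); n,l,st_,_=cv2.connectedComponentsWithStats(im); i=1+st_[1:,4].argmax()
cn=max(cv2.findContours((l==i).astype(np.uint8),0,1)[0],key=cv2.contourArea)
W=np.array([onz(t,a,d,0.08)[:2] for a,d in cn[:,0]]).astype(np.float32)
r=cv2.minAreaRect(W);print('plate',r,cv2.boxPoints(r))
# tray
b=max(blob(t,(100,120,40),(125,255,255),roi=(220,250,320,310)),key=lambda b:b.sum())
X=P[b];X=X[X[:,2]>0.013];r=cv2.minAreaRect(X[:,:2].astype(np.float32));print('tray',r,len(X))
# receiver
for C,n in((P,'top'),(S,'side')):
    X=C.reshape(-1,3);m=(X[:,0]>.35)&(X[:,0]<.58)&(X[:,1]>.28)&(X[:,1]<.5)
    Y=X[m]; rim=Y[(Y[:,2]>.046)&(Y[:,2]<.056)];foot=Y[(Y[:,2]>.006)&(Y[:,2]<.0105)]
    print(n,'recv rim',rim.mean(0),cfit(rim[:,:2]),len(rim),'foot',foot.mean(0),foot.min(0),foot.max(0),Y[:,2].max())
    m=(X[:,0]>.40)&(X[:,0]<.5)&(X[:,1]>-.37)&(X[:,1]<-.26);Y=X[m]
    rim=Y[(Y[:,2]>.046)&(Y[:,2]<.056)];print('b1',cfit(rim[:,:2]),len(rim),rim.min(0),rim.max(0))
    m=(X[:,0]>.63)&(X[:,0]<.69)&(X[:,1]>-.24)&(X[:,1]<-.18);Y=X[m]
    rim=Y[(Y[:,2]>.077)&(Y[:,2]<.086)];print('b4',cfit(rim[:,:2]),len(rim),rim.min(0),rim.max(0))
    m=(X[:,0]>.60)&(X[:,0]<.70)&(X[:,1]>-.1)&(X[:,1]<0);Y=X[m]
    rim=Y[(Y[:,2]>.148)&(Y[:,2]<.16)];print('jarcap',cfit(rim[:,:2]),len(rim),rim.min(0),rim.max(0),rim.mean(0))
E
```

```text
top circle [ 0.64363806 -0.02807062  0.06038954] 288
side circle [ 0.64596482 -0.0259821   0.06084751] 111
plate ((0.6529775857925415, 0.051352739334106445), (0.32770293951034546, 0.17012178897857666), 83.55026245117188) [[ 0.55004936 -0.10190664]
 [ 0.71909446 -0.1210167 ]
 [ 0.7559058   0.20461212]
 [ 0.5868607   0.22372217]]
tray ((0.441684365272522, 0.05297444388270378), (0.123830147087574, 0.1478557288646698), 3.4693849086761475) 276
top recv rim [0.47069493 0.37439703 0.04947321] [0.47088779 0.37210031 0.03134694] 106 foot [0.46964694 0.36947514 0.00827758] [0.35113216 0.31221635 0.00601032] [0.55629721 0.49236745 0.01049735] 0.05331294606077802
b1 [ 0.44443486 -0.31495888  0.02585877] 84 [ 0.41753929 -0.34121041  0.04600312] [ 0.47009186 -0.28846732  0.05511295]
b4 [ 0.65568232 -0.20710111  0.00861113] 29 [ 0.64697343 -0.21755933  0.07702912] [ 0.66525362 -0.19767481  0.08434996]
jarcap [ 0.65210723 -0.04619473  0.01399945] 244 [ 0.6329222  -0.06637799  0.1480159 ] [ 0.67190231 -0.027752    0.15855226] [ 0.65211034 -0.04620452  0.155018  ]
side recv rim [0.47426369 0.36943655 0.04854122] [0.47494886 0.37020831 0.03130086] 57 foot [0.47191301 0.35568998 0.00821571] [0.35196325 0.30491612 0.00600972] [0.5345199  0.48999637 0.01047924] 0.051710614130573575
b1 [ 0.44715504 -0.31797366  0.02559523] 169 [ 0.42042363 -0.34481514  0.04603928] [ 0.47397979 -0.28857429  0.05460944]
b4 [ 0.65699914 -0.20926877  0.00813023] 40 [ 0.64826871 -0.21886431  0.07771099] [ 0.66601123 -0.19950064  0.08470614]
jarcap [ 0.65375774 -0.0520652   0.01495058] 149 [ 0.63526079 -0.07283114  0.14812172] [ 0.67354905 -0.03218073  0.15740115] [ 0.65384287 -0.05335735  0.15421446]
```

```bash
cat > go.py <<'E'
import sys
from h import *
from scipy.spatial.transform import Rotation as Ro
# usage: go.py x y z [yawdeg of tool y] -> turn(rad), shift(cm) in tool axes
a=[float(v) for v in sys.argv[1:]]
o=telemetry.get_obs(); R=np.array(o['tcp_rot']); p=np.array(o['ee_pos'])
yaw=np.radians(a[3] if len(a)>3 else -6.45)
ty=np.array([np.cos(yaw),np.sin(yaw),0]);tx=np.array([0,0,-1.]);T=np.column_stack([tx,ty,np.cross(tx,ty)])
rv=Ro.from_matrix(R.T@T).as_rotvec()
sh=R.T@(np.array(a[:3])-p)*100
print('t',round(o['time_s'],2),'p',p.round(4),'turn',rv.round(3),'shift',sh.round(2),'F',np.round(o['contact_force'],1),'op',round(o['opening'],4),'q',np.round(o['q'],2))
E
python3 go.py 0.6525 -0.049 0.26
python3 -m inch '[[-0.18,0,0,-1,-3,-5,1],[-0.36,0,0,-2,-6,-10,1],[-0.54,0,0,-2.9,-9,-15,1],[-0.72,0,0,-2.9,-12,-20,1],[-0.9,0,0,-2.9,-15,-25,1],[-1.08,0,0,-2.9,-18,-30,1],[-1.22,0,0,-2.9,-21,-35,1],[-1.22,0,0,-2.9,-24,-40,1]]' 40; python3 go.py 0.6525 -0.049 0.26
```

```text
t 0.3 p [ 0.1326 -0.5593  0.231 ] turn [-1.225e+00 -0.000e+00  1.000e-03] shift [ -2.88 -37.66 -62.36] F [0.2 0.2 0.5] op 0.0849 q [-1.36  0.32  1.56 -0.    1.26 -0.02]
time_s: 1.3
ee_pos: [0.4677, -0.2322, 0.2604]
tcp_rot: [[0.0, 0.993, -0.117], [-0.001, -0.117, -0.993], [-1.0, 0.001, 0.0]]
contact_force: [1.0, -1.2, -0.4]
opening: 0.0853
t 1.3 p [ 0.4677 -0.2322  0.2604] turn [-0.005  0.    -0.001] shift [  0.04  16.21 -20.36] F [ 1.  -1.2 -0.4] op 0.0853 q [-0.48  0.22  1.63 -0.    1.29 -0.37]
```

```bash
python3 -m inch '[[0,0,0,0,4,-5,1],[0,0,0,0,8,-10,1],[0,0,0,0,12,-15,1],[0,0,0,0,16,-20,1],[0,0,0,0,16.2,-20.4,1],[0,0,0,0,16.2,-20.4,1]]'; python3 go.py 0.6525 -0.049 0.108
python3 - <<'E'
from h import *
t=cap('top');s=cap('side')
cv2.imwrite('pics/t1.png',cv2.resize(t['img'][100:300,180:460],None,fx=2.5,fy=2.5));cv2.imwrite('pics/s1.png',cv2.resize(s['img'][100:320,200:420],None,fx=2.5,fy=2.5))
E
```

```text
time_s: 2.05
ee_pos: [0.6513, -0.0499, 0.2597]
tcp_rot: [[-0.001, 0.993, -0.117], [-0.0, -0.117, -0.993], [-1.0, -0.001, 0.001]]
contact_force: [0.7, -0.4, 0.7]
opening: 0.0856
t 2.05 p [ 0.6513 -0.0499  0.2597] turn [-0.004  0.001  0.001] shift [15.17  0.13 -0.11] F [ 0.7 -0.4  0.7] op 0.0856 q [-0.09  0.43  1.32 -0.    1.39  0.02]
```

View pics/s1.png

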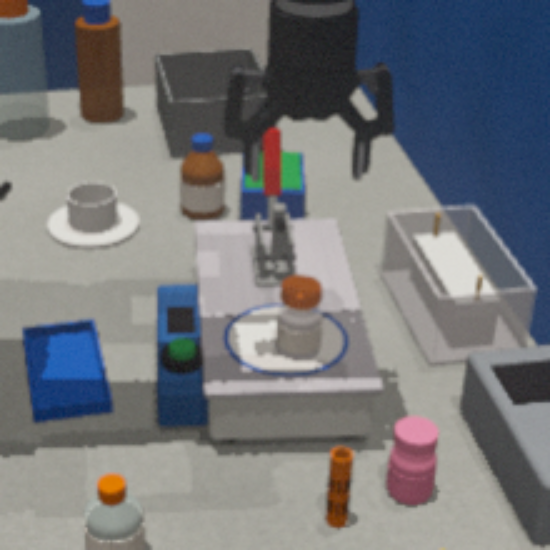

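View pics/t1.png

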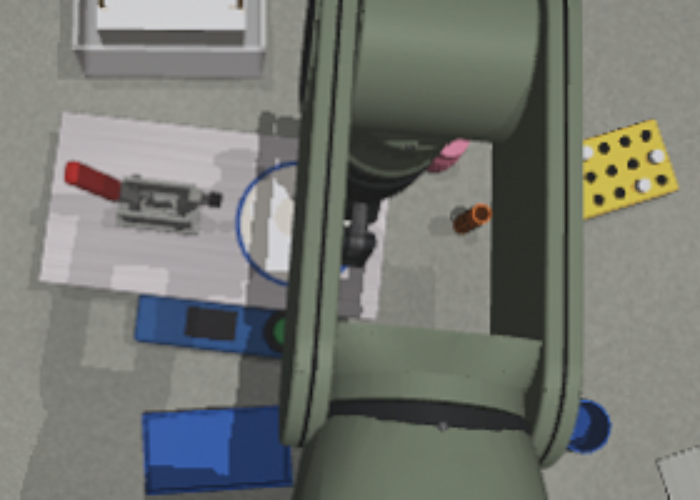

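```bash
python3 - <<'E'
from h import *
s=cap('side');S=cloud(s);o=telemetry.get_obs();p=np.array(o['ee_pos'])
m=(abs(S[...,0]-.65)<.08)&(abs(S[...,1]+.05)<.06)&(S[...,2]>.24)&(S[...,2]<.31)
X=S[m]
for z in(.27,.28,.29,.30):
    Y=X[abs(X[:,2]-z)<.005]
    L=Y[Y[:,0]<.65];R=Y[Y[:,0]>.65]
    print(z,len(L),len(R),L.min(0).round(4) if len(L) else '',L.max(0).round(4)if len(L) else '',R.min(0).round(4)if len(R) else '',R.max(0).round(4)if len(R) else '')
print(X[:,2].min(),p,proj(s,[p]))
E
```

```text
0.27 0 0    
0.28 18 18 [ 0.5969 -0.0608  0.2767] [ 0.6074 -0.049   0.2849] [ 0.6923 -0.0721  0.2756] [ 0.7037 -0.0513  0.2847]
0.29 23 35 [ 0.596  -0.0589  0.2854] [ 0.6074 -0.0485  0.2947] [ 0.6934 -0.0702  0.285 ] [ 0.7083 -0.0434  0.2945]
0.3 22 26 [ 0.5963 -0.0596  0.2952] [ 0.6068 -0.0498  0.305 ] [ 0.6938 -0.0717  0.2955] [ 0.7068 -0.0442  0.3042]
0.27564506600461325 [ 0.65044807 -0.05151004  0.26061906] [[321.00922038 176.05066435]]
```

```bash
python3 -m inch '[[0,0,0,4,0.1,0,1],[0,0,0,8,0.1,0,1],[0,0,0,12,0.1,0,1],[0,0,0,15.2,0.1,0,1],[0,0,0,15.2,0.1,0,1],[0,0,0,15.2,0.1,0,0.3],[0,0,0,15.2,0.1,0,0.3],[0,0,0,15.2,0.1,0,0.3]]' 40;python3 go.py 0.4205 0.0525 0.2
python3 - <<'E'
from h import *
s=cap('side')
cv2.imwrite('pics/s2.png',cv2.resize(s['img'][100:320,200:420],None,fx=2.5,fy=2.5))
E
```

```text
time_s: 3.2
ee_pos: [0.6532, -0.0506, 0.1106]
tcp_rot: [[0.003, 0.993, -0.118], [-0.001, -0.118, -0.993], [-1.0, 0.003, 0.0]]
contact_force: [-0.4, -1.1, 5.7]
opening: 0.0424
t 3.2 p [ 0.6532 -0.0506  0.1106] turn [-0.005  0.    -0.003] shift [ -9.03 -24.3   -7.49] F [-0.4 -1.1  5.7] op 0.0424 q [-0.09  0.53  1.54 -0.    1.07  0.02]
```

View pics/s2.png

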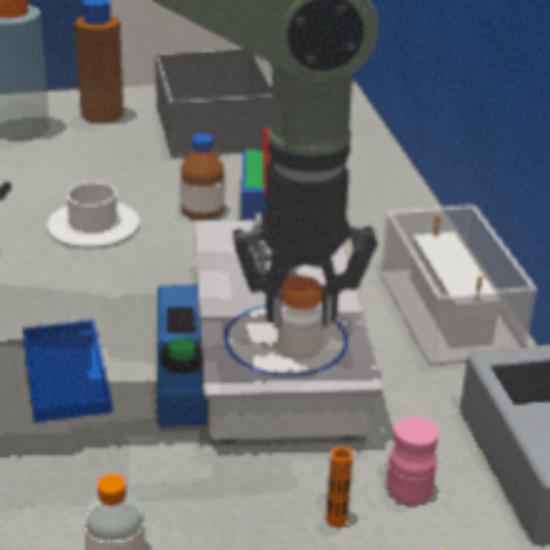

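```bash
python3 -m inch '[[0,0,0,-4.5,0,0,0.3],[0,0,0,-9,0,0,0.3],[0,0,0,-9,-5,0,0.3],[0,0,0,-9,-10,-1,0.3],[0,0,0,-9,-15,-3.5,0.3],[0,0,0,-9,-20,-6,0.3],[0,0,0,-9,-24.3,-7.5,0.3],[0,0,0,-9,-24.3,-7.5,0.3]]';python3 go.py 0.4205 0.0525 0.0375
python3 - <<'E'
from h import *
s=cap('side')
cv2.imwrite('pics/s3.png',cv2.resize(s['img'][100:320,160:420],None,fx=2.5,fy=2.5))
E
```

```text
time_s: 4.25
ee_pos: [0.4168, 0.0537, 0.1986]
tcp_rot: [[-0.001, 0.993, -0.115], [0.0, -0.115, -0.993], [-1.0, -0.001, 0.0]]
contact_force: [1.1, 0.1, -1.3]
opening: 0.0423
t 4.25 p [0.4168 0.0537 0.1986] turn [-0.003  0.     0.001] shift [16.1   0.4   0.07] F [ 1.1  0.1 -1.3] op 0.0423 q [0.1  0.1  1.94 0.   1.1  0.22]
```

View pics/s3.png

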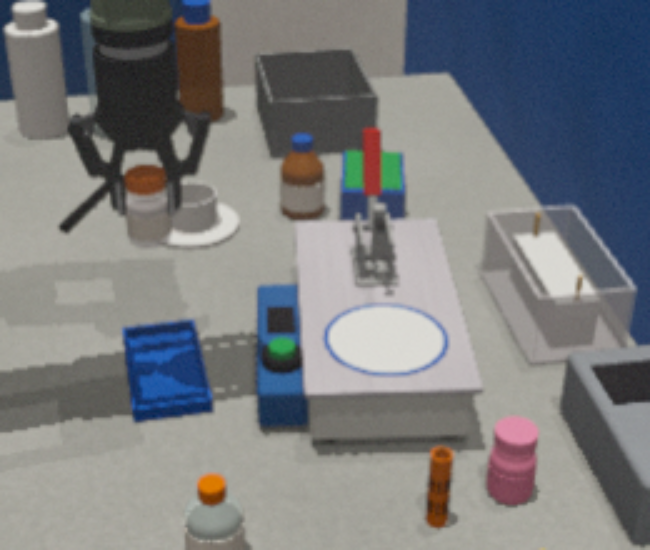

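```bash
python3 -m inch '[[0,0,0,5,0.3,0,0.3],[0,0,0,10,0.3,0,0.3],[0,0,0,14,0.3,0,0.3],[0,0,0,15.2,0.3,0,0.3],[0,0,0,15.8,0.3,0,0.3],[0,0,0,16.0,0.3,0,0.3],[0,0,0,16.0,0.3,0,0.3]]';python3 go.py 0.4205 0.0525 0.036;python3 go.py 0.4205 0.0525 0.036
```

```text
time_s: 5.18
ee_pos: [0.4238, 0.0525, 0.0392]
tcp_rot: [[0.002, 0.993, -0.118], [0.0, -0.118, -0.993], [-1.0, 0.002, -0.0]]
contact_force: [0.8, 0.1, -1.5]
opening: 0.0419
t 5.17 p [0.4238 0.0525 0.0392] turn [-0.005 -0.    -0.002] shift [ 0.32 -0.33  0.04] F [ 0.8  0.1 -1.5] op 0.0419 q [ 0.1   0.32  2.15 -0.    0.66  0.21]
t 5.17 p [0.4238 0.0525 0.0392] turn [-0.005 -0.    -0.002] shift [ 0.32 -0.33  0.04] F [ 0.8  0.1 -1.5] op 0.0419 q [ 0.1   0.32  2.15 -0.    0.66  0.21]
```

```bash
python3 -m inch '[[0,0,0,0.15,-0.2,0,0.3],[0,0,0,0.3,-0.2,0,0.3],[0,0,0,0.35,-0.2,0,0.3],[0,0,0,0.35,-0.2,0,0.3]]';python3 go.py 0.4205 0.0525 0.036
```

```text
time_s: 5.68
ee_pos: [0.4209, 0.0527, 0.0348]
tcp_rot: [[0.0, 0.993, -0.118], [-0.0, -0.118, -0.993], [-1.0, 0.0, 0.0]]
contact_force: [-0.6, -0.2, -1.4]
opening: 0.042
t 5.67 p [0.4209 0.0527 0.0348] turn [-0.005  0.    -0.   ] shift [-0.12 -0.04  0.02] F [-0.6 -0.2 -1.4] op 0.042 q [ 0.1   0.33  2.16 -0.    0.65  0.22]
```

```bash
python3 -m inch '[[0,0,0,0.1,0,0,0.3],[0,0,0,0.2,0,0,0.3],[0,0,0,0.2,0,0,0.3]]';python3 go.py 0.4205 0.0525 0.036
python3 - <<'E'
from h import *
s=cap('side')
cv2.imwrite('pics/s4.png',cv2.resize(s['img'][150:300,160:300],None,fx=4,fy=4))
E
```

```text
time_s: 6.05
ee_pos: [0.421, 0.0527, 0.0345]
tcp_rot: [[0.001, 0.993, -0.118], [0.0, -0.118, -0.993], [-1.0, 0.001, -0.0]]
contact_force: [-5.4, 0.1, 19.0]
opening: 0.0418
t 6.05 p [0.421  0.0527 0.0345] turn [-0.005 -0.    -0.001] shift [-0.15 -0.05  0.02] F [-5.4  0.1 19. ] op 0.0418 q [ 0.1   0.33  2.16 -0.    0.65  0.22]
```

View pics/s4.png

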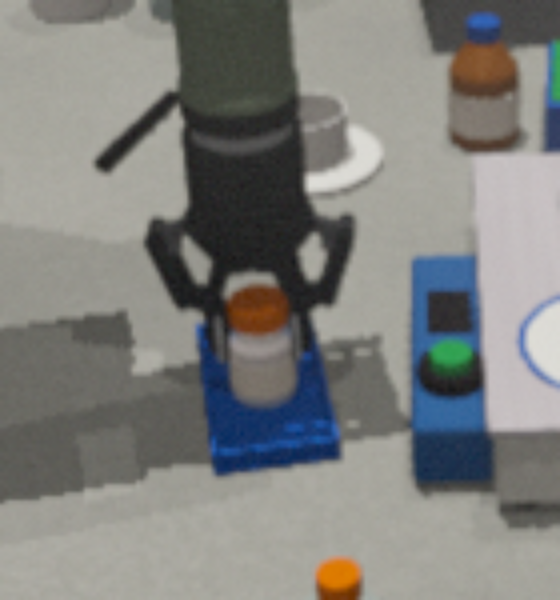

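```bash
python3 -m inch '[[0,0,0,-0.2,0,0,0.75],[0,0,0,-0.2,0,0,0.75],[0,0,0,-4,0,0,0.75],[0,0,0,-9,0,0,1],[0,0,0,-14,0,0,1],[0,0,0,-15,0,0,1]]';python3 go.py 0.473 0.3725 0.17
python3 - <<'E'
from meas import *
s=cap('side');S=cloud(s)
cv2.imwrite('pics/s5.png',cv2.resize(s['img'][120:300,160:360],None,fx=3,fy=3))
X=S.reshape(-1,3);m=(X[:,0]>.36)&(X[:,0]<.49)&(X[:,1]>-.03)&(X[:,1]<.14)&(X[:,2]>.065)&(X[:,2]<.09)
Y=X[m];print(len(Y),Y[:,2].max(),Y.mean(0)if len(Y) else'',Y.min(0),Y.max(0))
E
```

```text
time_s: 6.85
ee_pos: [0.4228, 0.0528, 0.1857]
tcp_rot: [[0.007, 0.993, -0.118], [0.001, -0.118, -0.993], [-1.0, 0.007, -0.001]]
contact_force: [0.1, 0.2, -0.6]
opening: 0.0855
t 6.85 p [0.4228 0.0528 0.1857] turn [-0.005 -0.001 -0.007] shift [  1.63   1.21 -32.33] F [ 0.1  0.2 -0.6] op 0.0855 q [ 0.1   0.12  1.96 -0.    1.06  0.22]
162 0.0818048741851095 [0.42281233 0.04827801 0.07603292] [0.40370221 0.03098249 0.06505784] [0.44145172 0.07904266 0.08180487]
```

View pics/s5.png

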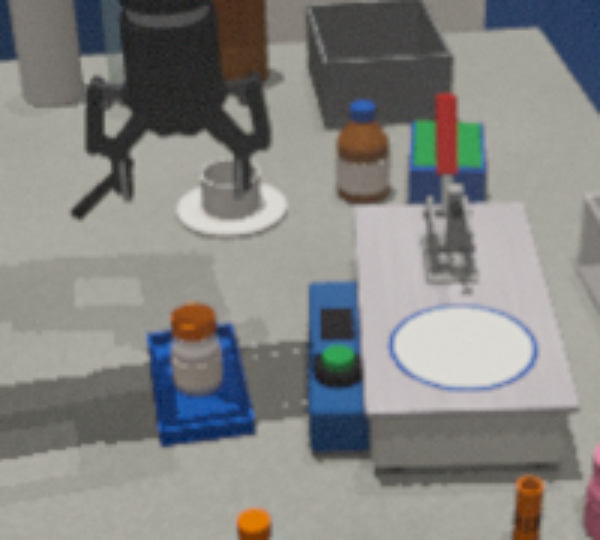

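```bash
python3 -m inch '[[0,0,0,0,0.2,-5,1],[0,0,0,0,0.4,-10,1],[0,0,0,0,0.6,-15,1],[0,0,0,0,0.8,-20,1],[0,0,0,0,1,-25,1],[0,0,0,0,1.2,-30,1],[0,0,0,1.6,1.2,-32.3,1],[0,0,0,1.6,1.2,-32.3,1]]';python3 -m inch '[[0,0,0,0,0,0,1]]';python3 go.py 0.473 0.3725 0.014
python3 - <<'E'
from meas import *
s=cap('side');t=cap('top')
cv2.imwrite('pics/s6.png',cv2.resize(s['img'][80:240,140:340],None,fx=3,fy=3))
cv2.imwrite('pics/t6.png',cv2.resize(t['img'][200:320,80:220],None,fx=4,fy=4))
E
```

```text
time_s: 7.9
ee_pos: [0.4692, 0.3716, 0.1629]
tcp_rot: [[-0.006, 0.993, -0.116], [-0.005, -0.116, -0.993], [-1.0, -0.005, 0.005]]
contact_force: [-0.4, -0.9, 0.4]
opening: 0.0855
time_s: 8.02
ee_pos: [0.4702, 0.3704, 0.1656]
tcp_rot: [[-0.002, 0.993, -0.118], [-0.002, -0.118, -0.993], [-1.0, -0.002, 0.003]]
contact_force: [-0.2, 0.2, -0.7]
opening: 0.0857
t 8.03 p [0.4702 0.3704 0.1656] turn [-0.006  0.003  0.002] shift [15.16  0.28 -0.28] F [-0.2  0.2 -0.7] op 0.0857 q [ 0.65  0.4   1.61 -0.    1.13  0.77]
```

View pics/s6.png

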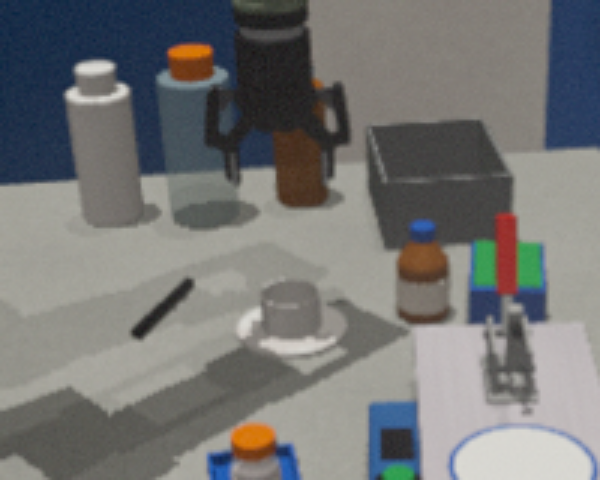

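View pics/t6.png

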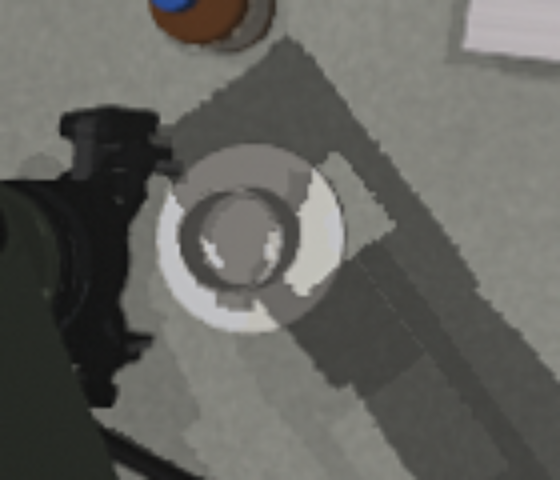

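```bash
python3 -m inch '[[0,0,0,5,0.3,-0.2,1],[0,0,0,10,0.3,-0.2,1],[0,0,0,13,0.3,-0.2,1],[0,0,0,14.8,0.3,-0.2,1],[0,0,0,15.1,0.3,-0.2,1],[0,0,0,15.1,0.3,-0.2,1]]';python3 go.py 0.473 0.3725 0.014
python3 - <<'E'
from meas import *
s=cap('side');t=cap('top')
cv2.imwrite('pics/s7.png',cv2.resize(s['img'][110:230,180:300],None,fx=4,fy=4))
cv2.imwrite('pics/t7.png',cv2.resize(t['img'][200:320,80:220],None,fx=4,fy=4))
E
```

```text
time_s: 8.88
ee_pos: [0.4746, 0.3734, 0.0167]
tcp_rot: [[0.001, 0.993, -0.118], [0.001, -0.118, -0.993], [-1.0, 0.001, -0.001]]
contact_force: [-0.3, -0.1, 0.5]
opening: 0.0854
t 8.88 p [0.4746 0.3734 0.0167] turn [-0.006 -0.001 -0.001] shift [ 0.27 -0.15  0.11] F [-0.3 -0.1  0.5] op 0.0854 q [ 0.65  0.57  1.76 -0.    0.81  0.77]
```

View pics/s7.png

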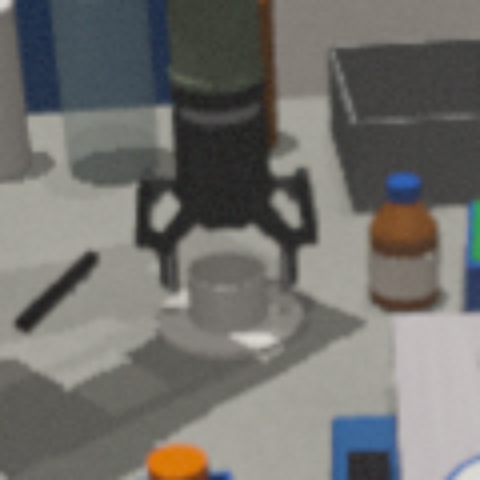

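View pics/t7.png

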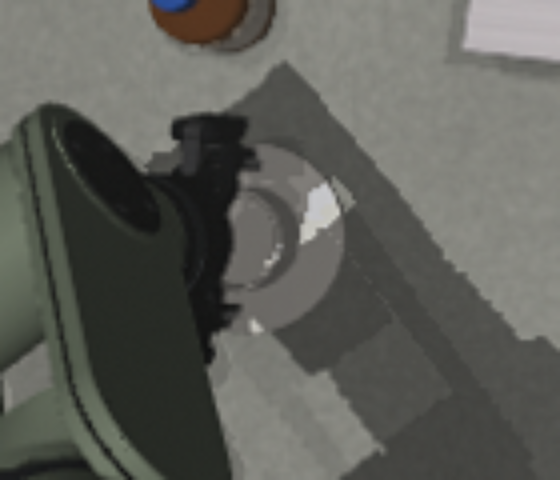

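```bash
python3 -m inch '[[0,0,0,0.2,0,0,0.6],[0,0,0,0.2,0,0,0.6],[0,0,0,0.2,0,0,0.6],[0,0,0,0.2,0,0,0.6],[0,0,0,0.2,0,0,0.6]]' 60;python3 go.py 0.473 0.3725 0.014
python3 - <<'E'
from meas import *
s=cap('side');S=cloud(s)
X=S.reshape(-1,3);m=(X[:,0]>.40)&(X[:,0]<.55)&(X[:,1]>.3)&(X[:,1]<.45);Y=X[m]
foot=Y[(Y[:,2]>.006)&(Y[:,2]<.0105)]
print(cfit(foot[foot[:,1]<.35][:,:2]),foot.min(0),foot.max(0))
rim=Y[(Y[:,2]>.046)&(Y[:,2]<.054)];print(len(rim),rim.min(0),rim.max(0))
E
```

```text
time_s: 9.6
ee_pos: [0.4743, 0.374, 0.0148]
tcp_rot: [[0.001, 0.993, -0.118], [0.001, -0.118, -0.993], [-1.0, 0.001, -0.001]]
contact_force: [-0.6, -0.0, 5.6]
opening: 0.0638
t 9.6 p [0.4743 0.374  0.0148] turn [-0.006 -0.001 -0.001] shift [ 0.08 -0.11  0.16] F [-0.6 -0.   5.6] op 0.0638 q [0.65 0.57 1.76 0.   0.81 0.77]
[0.475351   0.39029942 0.06539949] [0.41761663 0.31022192 0.00601406] [0.53652093 0.40571692 0.01047537]
73 [0.43100931 0.33510906 0.04603206] [0.51855968 0.40904112 0.05379659]
```

```bash
python3 -m inch '[[0,0,0,-3,0,0,0.6],[0,0,0,-7,0,0,0.6],[0,0,0,-11,0,0,0.6],[0,0,0,-13,0,4,0.6],[0,0,0,-13,0,9,0.6],[0,0,0,-13,0,14,0.6],[0,0,0,-13,0,19,0.6],[0,0,0,-13,0,24,0.6]]';python3 go.py 0.6455 -0.0265 0.145
```

```text
time_s: 10.65
ee_pos: [0.4449, 0.1337, 0.1433]
tcp_rot: [[-0.001, 0.993, -0.117], [-0.001, -0.117, -0.993], [-1.0, -0.001, 0.001]]
contact_force: [1.1, -0.7, -3.8]
opening: 0.0639
t 10.65 p [0.4449 0.1337 0.1433] turn [-0.005  0.001  0.001] shift [-0.17 21.8  13.56] F [ 1.1 -0.7 -3.8] op 0.0639 q [ 0.27  0.23  1.94 -0.    0.98  0.38]
```

```bash
python3 - <<'E'
from meas import *
s=cap('side')
cv2.imwrite('pics/s8.png',cv2.resize(s['img'][80:300,140:400],None,fx=2.5,fy=2.5))
E
```

```text
(no output)
```

View pics/s8.png

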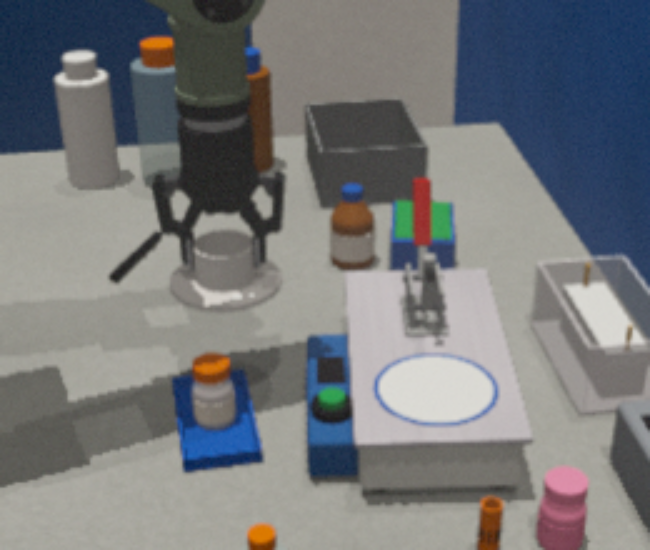

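```bash
python3 -m inch '[[0,0,0,0,0,5,0.6],[0,0,0,0,1,10,0.6],[0,0,0,0,4,13.6,0.6],[0,0,0,0,8.5,13.6,0.6],[0,0,0,0,13,13.6,0.6],[0,0,0,0,17.5,13.6,0.6],[0,0,0,0,21.6,13.6,0.6],[0,0,0,0,21.6,13.6,0.6]]';python3 -m inch '[[0,0,0,0,0,0,0.6],[0,0,0,0,0,0,0.6]]';python3 go.py 0.6455 -0.0265 0.100
python3 - <<'E'
from meas import *
s=cap('side');t=cap('top')
cv2.imwrite('pics/s9.png',cv2.resize(s['img'][120:290,240:400],None,fx=3.5,fy=3.5))
cv2.imwrite('pics/t9.png',cv2.resize(t['img'][120:290,190:400],None,fx=3,fy=3))
E
```

```text
time_s: 11.7
ee_pos: [0.6465, -0.0254, 0.1423]
tcp_rot: [[0.0, 0.993, -0.118], [-0.0, -0.118, -0.993], [-1.0, 0.0, 0.0]]
contact_force: [-1.0, -0.3, -3.0]
opening: 0.0637
time_s: 11.95
ee_pos: [0.643, -0.0249, 0.1436]
tcp_rot: [[-0.002, 0.993, -0.118], [-0.0, -0.118, -0.993], [-1.0, -0.002, 0.0]]
contact_force: [0.4, 0.4, -3.7]
opening: 0.0632
t 11.95 p [ 0.643  -0.0249  0.1436] turn [-0.005  0.     0.002] shift [4.36 0.27 0.13] F [ 0.4  0.4 -3.7] op 0.0632 q [-0.06  0.49  1.52 -0.    1.13  0.06]
```

View pics/s9.png

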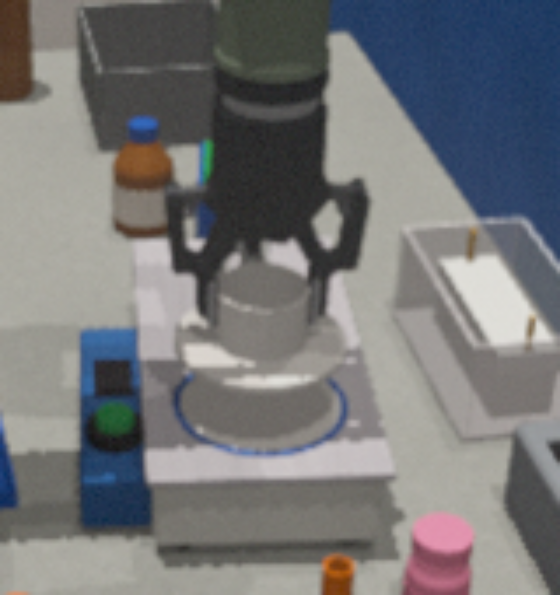

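View pics/t9.png

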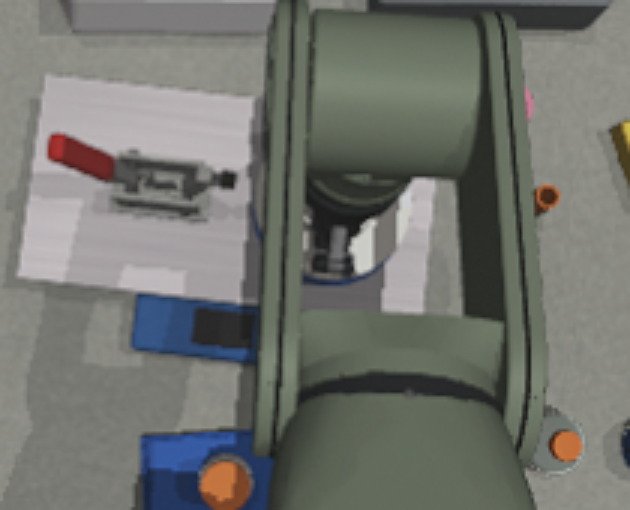

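```bash
cat > recv.py <<'E'
from meas import *
import sys
zb=float(sys.argv[1])
s=cap('side');S=cloud(s);X=S.reshape(-1,3)
m=(X[:,0]>.55)&(X[:,0]<.74)&(X[:,1]>-.13)&(X[:,1]<.06)
Y=X[m]
zs=Y[(Y[:,2]>zb+.0)&(Y[:,2]<zb+.016)&(Y[:,1]<-.065)][:,2];print('foot z med',np.median(zs),len(zs))
f=Y[(abs(Y[:,2]-zb-.008)<.0035)]
h=cv2.convexHull(f[:,:2].astype(np.float32))[:,0]; 
h=h[h[:,1]<-.04]; print('foot fit r fixed',cfit(h,.061),'free',cfit(h),len(h),'xr',f[:,0].min(),f[:,0].max(),'ymin',f[:,1].min())
zt=zb+.05
r=Y[(abs(Y[:,2]-zt)<.003)&(abs(Y[:,0]-.645)<.036)];print('rim fit',cfit(r[:,:2],.032),cfit(r[:,:2]),len(r))
b=np.zeros(s['depth'].shape,bool)
for k in blob(s,(100,110,40),(130,255,255),roi=(280,215,348,255),amin=1): b|=k
v,u=np.nonzero(b);W=np.array([onz(s,a,d,0.08) for a,d in zip(u,v)])
if len(W)>5: print('circle',cfit(W[:,:2],.0615),len(W))
E
python3 recv.py 0.1285
```

```text
foot z med 0.13698644202911928 251
foot fit r fixed [ 0.64479308 -0.0292899 ] free [ 0.64491876 -0.03071687  0.05993164] 16 xr 0.5841902933385783 0.7045818753987025 ymin -0.09045003208599278
rim fit [ 0.64459612 -0.02894385] [ 0.64463599 -0.0289624   0.03179542] 115
circle [ 0.64652641 -0.02523439] 26
```

```bash
python3 -m inch '[[0,0,0,1.5,0.1,0,0.6],[0,0,0,3,0.1,0,0.6],[0,0,0,4,0.1,0,0.6],[0,0,0,4.4,0.1,0,0.6],[0,0,0,4.4,0.1,0,0.6],[0,0,0,4.4,0.1,0,0.6]]';python3 go.py 0.645 -0.0265 0.096; python3 recv.py 0.084
```

```text
time_s: 12.85
ee_pos: [0.6457, -0.0253, 0.1003]
tcp_rot: [[0.001, 0.993, -0.118], [-0.0, -0.118, -0.993], [-1.0, 0.001, 0.0]]
contact_force: [0.6, -0.5, -3.7]
opening: 0.0636
t 12.85 p [ 0.6457 -0.0253  0.1003] turn [-0.005  0.    -0.001] shift [ 0.43 -0.06  0.12] F [ 0.6 -0.5 -3.7] op 0.0636 q [-0.06  0.53  1.57 -0.    1.04  0.06]
foot z med 0.09273824781259037 277
foot fit r fixed [ 0.64676607 -0.03054691] free [ 0.64669285 -0.03122892  0.06042399] 11 xr 0.5861901635194546 0.7081807138863057 ymin -0.09096394655257149
rim fit [ 0.64678618 -0.02915783] [ 0.64680986 -0.02919783  0.03166641] 122
circle [ 0.64661603 -0.02407084] 33
```

```bash
python3 -m inch '[[0,0,0,0.2,0,0,0.6],[0,0,0,0.35,0,0,0.6],[0,0,0,0.45,0,0,0.6],[0,0,0,0.45,0,0,0.6]]';python3 go.py 0.645 -0.0265 0.096; python3 recv.py 0.08
python3 - <<'E'
from meas import *
s=cap('side');S=cloud(s)
cv2.imwrite('pics/s10.png',cv2.resize(s['img'][190:270,270:360],None,fx=7,fy=7,interpolation=2))
b=np.zeros(s['depth'].shape,bool)
for k in blob(s,(100,110,40),(130,255,255),roi=(280,215,348,255),amin=1): b|=k
X=S[b];X=X[abs(X[:,2]-.08)<.006];print(cfit(X[:,:2],.0615),X[:,2].mean())
E
```

```text
time_s: 13.4
ee_pos: [0.6452, -0.0253, 0.0951]
tcp_rot: [[-0.0, 0.993, -0.118], [-0.0, -0.118, -0.993], [-1.0, -0.0, 0.0]]
contact_force: [-0.4, 0.2, -2.0]
opening: 0.0635
t 13.4 p [ 0.6452 -0.0253  0.0951] turn [-0.005  0.     0.   ] shift [-0.09 -0.    0.12] F [-0.4  0.2 -2. ] op 0.0635 q [-0.06  0.53  1.58 -0.    1.03  0.06]
foot z med 0.08239640362484082 782
foot fit r fixed [ 0.66037019 -0.05777425] free [ 0.68928633 -0.01057397  0.10655753] 9 xr 0.5860175974897862 0.7062943684941375 ymin -0.11789407078718035
rim fit [ 0.64680087 -0.02895823] [ 0.64683898 -0.02898054  0.03157839] 100
[ 0.64774619 -0.0261543 ] 0.08065842439660906
```

View pics/s10.png

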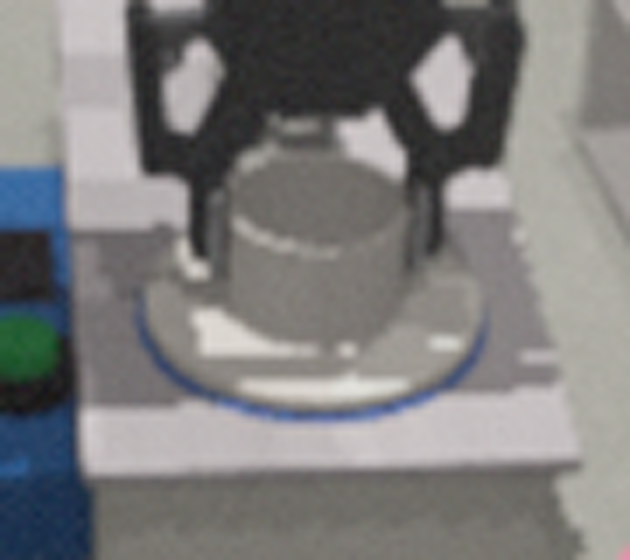

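```bash
python3 -m inch '[[0,0,0,0,0,-0.2,0.6],[0,0,0,0.1,0,-0.2,0.6],[0,0,0,0.15,0,-0.2,0.6],[0,0,0,0.15,0,-0.2,0.6]]';python3 go.py 0.645 -0.0265 0.096
```

```text
time_s: 14.0
ee_pos: [0.6457, -0.0231, 0.0948]
tcp_rot: [[0.001, 0.993, -0.118], [0.0, -0.118, -0.993], [-1.0, 0.001, -0.0]]
contact_force: [-1.9, 2.4, 4.1]
opening: 0.064
t 14.0 p [ 0.6457 -0.0231  0.0948] turn [-0.005 -0.    -0.001] shift [-0.12 -0.03  0.35] F [-1.9  2.4  4.1] op 0.064 q [-0.05  0.53  1.58  0.    1.03  0.06]
```

```bash
python3 -m inch '[[0,0,0,0,0,0,0.9],[0,0,0,0,0,0,0.95],[0,0,0,-1,0,0,0.95],[0,0,0,-6,0,0,0.95],[0,0,0,-11,0,0,0.95],[0,0,0,-16,0,0,0.95],[0,0,0,-17,0,0,0.95]]';python3 go.py 0.66 0.15 0.26
python3 recv.py 0.08
python3 - <<'E'
from meas import *
s=cap('side');S=cloud(s)
cv2.imwrite('pics/s11.png',cv2.resize(s['img'][130:270,250:370],None,fx=4.2,fy=4.2,interpolation=2))
b=np.zeros(s['depth'].shape,bool)
for k in blob(s,(100,110,40),(130,255,255),roi=(280,215,348,255),amin=1): b|=k
X=S[b];X=X[abs(X[:,2]-.08)<.006];print(cfit(X[:,:2],.0615),X[:,2].mean())
E
```

```text
time_s: 14.88
ee_pos: [0.6472, -0.0235, 0.269]
tcp_rot: [[0.009, 0.993, -0.118], [-0.001, -0.118, -0.993], [-1.0, 0.009, -0.0]]
contact_force: [0.5, 0.1, -0.7]
opening: 0.081
t 14.88 p [ 0.6472 -0.0235  0.269 ] turn [-0.005 -0.    -0.009] shift [  0.9   -0.78 -17.38] F [ 0.5  0.1 -0.7] op 0.081 q [-0.05  0.41  1.33 -0.    1.39  0.06]
foot z med 0.0822045209721475 769
foot fit r fixed [ 0.66013767 -0.05217886] free [ 0.66961132 -0.01526506  0.08554449] 7 xr 0.5866539286128802 0.7092961108126322 ymin -0.11504780700030637
rim fit [ 0.64713963 -0.02687717] [ 0.64712764 -0.02703898  0.03129076] 94
circle [ 0.64604443 -0.02449511] 28
[ 0.6464962  -0.02524634] 0.08056894293223198
```

View pics/s11.png

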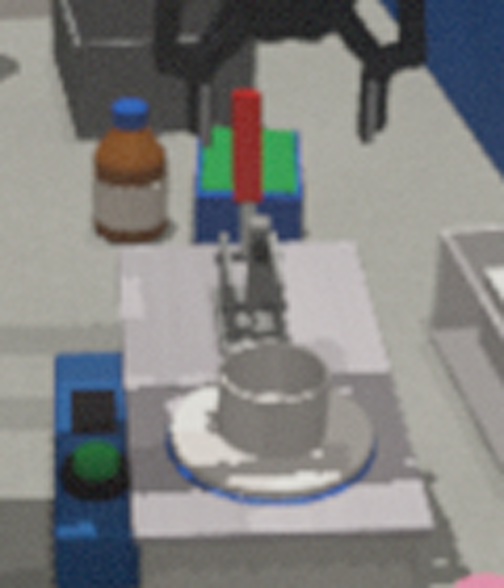

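```bash
python3 - <<'E'
from meas import *
for n in('side',):
    c=cap(n);P=cloud(c)
    for b in blob(c,(0,120,50),(6,255,255),roi=(285,130,330,200),amin=8)+blob(c,(172,120,50),(180,255,255),roi=(285,130,330,200),amin=8):
        X=P[b];X=X[X[:,2]>.1];print(n,len(X),np.median(X,0),X.min(0),X.max(0),np.percentile(X[:,0],[10,90]))
E
python3 go.py 0.664 0.137 0.26
```

```text
side 155 [0.66540198 0.15348519 0.19083864] [ 0.42731609 -0.92455733  0.15606647] [0.67470106 0.17362879 0.73354003] [0.6588558  0.67224733]
t 15.03 p [ 0.6452 -0.0233  0.2635] turn [-0.006  0.     0.   ] shift [  0.34  -0.02 -16.14] F [ 0.3 -0.   0.5] op 0.0812 q [-0.05  0.42  1.33 -0.    1.39  0.06]
```

```bash
python3 -m inch '[[0,0,0,0,0,-4,0.5],[0,0,0,0,0,-8,0],[0,0,0,0,0,-12,0],[0,0,0,0,0,-16,0],[0,0,0,0,0,-16.1,0],[0,0,0,3,0,-16.1,0],[0,0,0,6.5,0,-16.1,0],[0,0,0,6.5,0,-16.1,0]]';python3 go.py 0.664 0.137 0.195
python3 - <<'E'
from meas import *
s=cap('side')
cv2.imwrite('pics/s12.png',cv2.resize(s['img'][100:270,250:370],None,fx=3.5,fy=3.5,interpolation=2))
t=cap('top')
cv2.imwrite('pics/t12.png',cv2.resize(t['img'][120:270,170:350],None,fx=3.5,fy=3.5,interpolation=2))
E
```

```text
time_s: 16.02
ee_pos: [0.662, 0.1352, 0.1942]
tcp_rot: [[-0.01, 0.993, -0.118], [-0.002, -0.119, -0.993], [-1.0, -0.009, 0.003]]
contact_force: [0.4, 0.6, 0.8]
opening: -0.0003
t 16.02 p [0.662  0.1352 0.1942] turn [-0.006  0.003  0.009] shift [-0.09  0.18 -0.2 ] F [0.4 0.6 0.8] op -0.0003 q [ 0.18  0.51  1.36 -0.    1.29  0.3 ]
```

View pics/s12.png

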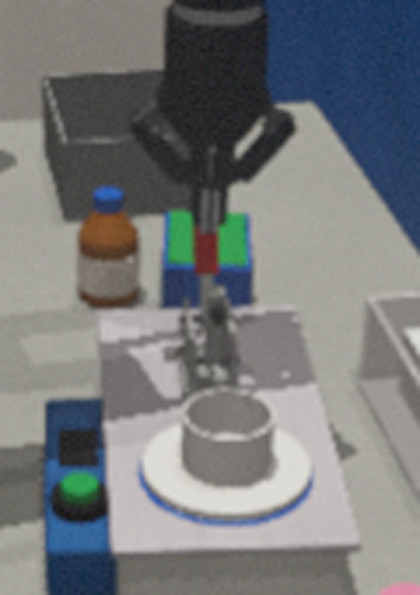

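View pics/t12.png

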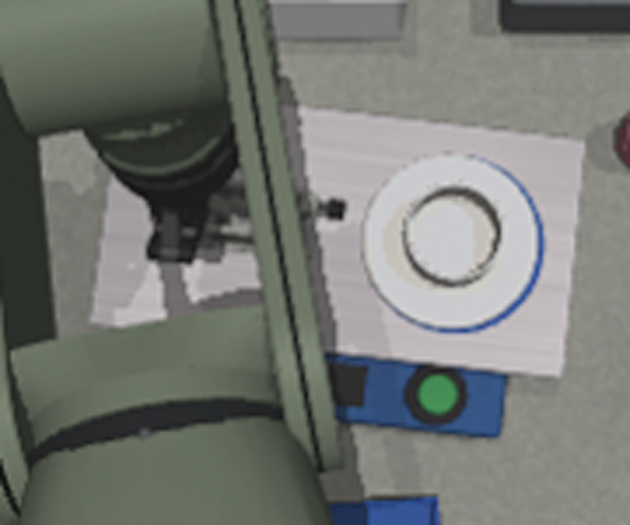

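```bash
python3 -m inch '[[0,0,0,0.1,0.1,-1.3,0],[0,0,0,0.2,0.1,-2.5,0],[0,0,0,0.6,0.1,-3.3,0],[0,0,0,1.1,0.1,-3.95,0],[0,0,0,1.7,0.1,-4.6,0],[0,0,0,2.3,0.1,-5.15,0],[0,0,0,3.0,0.1,-5.7,0],[0,0,0,3.75,0.1,-6.1,0]]';python3 go.py 0.664 0.2 0.15
python3 - <<'E'
from meas import *
s=cap('side')
cv2.imwrite('pics/s13.png',cv2.resize(s['img'][100:270,250:370],None,fx=3.5,fy=3.5,interpolation=2))
E
```

```text
time_s: 17.12
ee_pos: [0.6726, 0.1974, 0.1607]
tcp_rot: [[-0.0, 0.993, -0.118], [0.0, -0.118, -0.993], [-1.0, -0.0, -0.0]]
contact_force: [0.3, -0.4, 1.2]
opening: 0.0002
t 17.12 p [0.6726 0.1974 0.1607] turn [-0.005 -0.     0.   ] shift [ 1.07 -0.89 -0.15] F [ 0.3 -0.4  1.2] op 0.0002 q [0.27 0.56 1.35 0.   1.23 0.39]
```

View pics/s13.png

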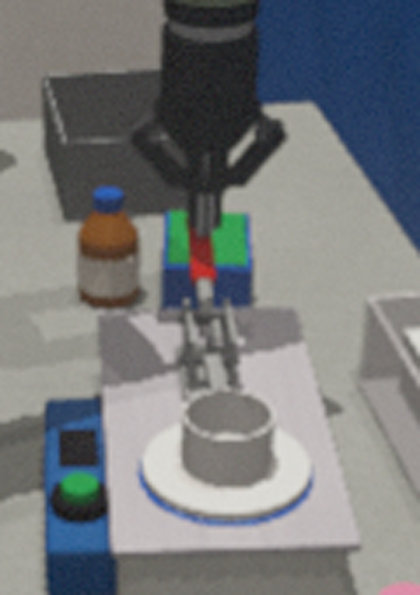

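```bash
python3 -m inch '[[0,0,0,0.6,0,-0.25,0],[0,0,0,1.2,0,-0.5,0],[0,0,0,1.7,0,-0.65,0],[0,0,0,2.2,0,-0.8,0],[0,0,0,2.7,0,-0.9,0],[0,0,0,3.1,0,-1.0,0],[0,0,0,3.5,0,-1,0],[0,0,0,3.6,0,-1.0,0]]';python3 go.py 0.664 0.2 0.124
python3 - <<'E'
from meas import *
s=cap('side')
cv2.imwrite('pics/s14.png',cv2.resize(s['img'][100:270,250:370],None,fx=3.5,fy=3.5,interpolation=2))
E
```

```text
time_s: 18.18
ee_pos: [0.6738, 0.2067, 0.125]
tcp_rot: [[-0.0, 0.993, -0.118], [-0.0, -0.118, -0.993], [-1.0, -0.0, 0.0]]
contact_force: [-0.2, -0.6, 1.0]
opening: -0.0001
t 18.18 p [0.6738 0.2067 0.125 ] turn [-0.006  0.     0.   ] shift [ 0.11 -0.89  0.78] F [-0.2 -0.6  1. ] op -0.0001 q [ 0.28  0.59  1.38 -0.    1.17  0.4 ]
```

View pics/s14.png

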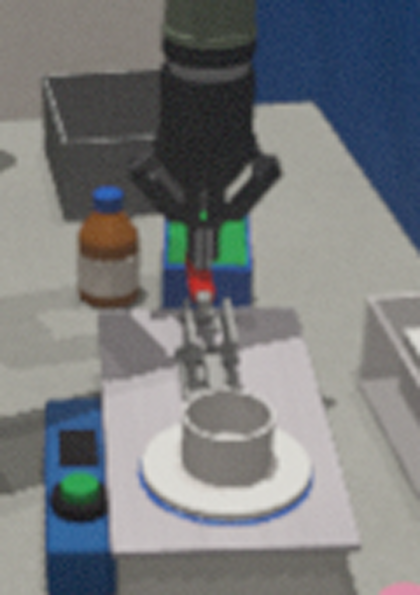

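```bash
python3 -m inch '[[0,0,0,0.2,0,0,0],[0,0,0,0.4,0,0,0],[0,0,0,0.4,0,0,0]]';python3 -m inch '[[0,0,0,-4,0,0,0],[0,0,0,-9,0,2,0],[0,0,0,-14,0,6,0],[0,0,0,-16,0,12,0],[0,0,0,-16,0,18,0],[0,0,0,-16,0,24,0],[0,0,0,-16,0,30,0],[0,0,0,-16,0,36,0]]';python3 go.py 0.446 -0.3165 0.16
python3 - <<'E'
from meas import *
s=cap('side');t=cap('top')
for c in(s,t):
    P=cloud(c)
    for b in blob(c,(0,120,50),(6,255,255),roi=(185,130,330,230),amin=8)+blob(c,(172,120,50),(180,255,255),roi=(185,130,330,230),amin=8):
        X=P[b];X=X[X[:,2]<.3];print(len(X),np.median(X,0),X.min(0),X.max(0))
cv2.imwrite('pics/s15.png',cv2.resize(s['img'][130:270,250:370],None,fx=4.2,fy=4.2,interpolation=2))
cv2.imwrite('pics/t15.png',cv2.resize(t['img'][120:320,170:450],None,fx=2.8,fy=2.8,interpolation=2))
E
```

```text
time_s: 18.6
ee_pos: [0.6741, 0.2068, 0.1248]
tcp_rot: [[0.002, 0.993, -0.118], [0.0, -0.118, -0.993], [-1.0, 0.002, -0.001]]
contact_force: [-4.2, -0.8, 12.8]
opening: -0.0001
time_s: 19.6
ee_pos: [0.631, -0.1524, 0.2815]
tcp_rot: [[0.001, 0.993, -0.118], [-0.0, -0.118, -0.993], [-1.0, 0.001, 0.0]]
contact_force: [0.6, 0.3, 0.2]
opening: 0.0002
t 19.6 p [ 0.631  -0.1524  0.2815] turn [-0.005  0.    -0.001] shift [ 12.14 -16.45  18.47] F [0.6 0.3 0.2] op 0.0002 q [-0.25  0.42  1.29 -0.    1.43 -0.14]
65 [0.67064805 0.19692684 0.12505519] [0.66042753 0.164847   0.11821289] [0.68175266 0.23235846 0.12821489]
252 [0.6687821  0.20204443 0.12468329] [ 0.65733709  0.16472728 -0.00323647] [0.70523668 0.26031799 0.12951663]
```

View pics/s15.png

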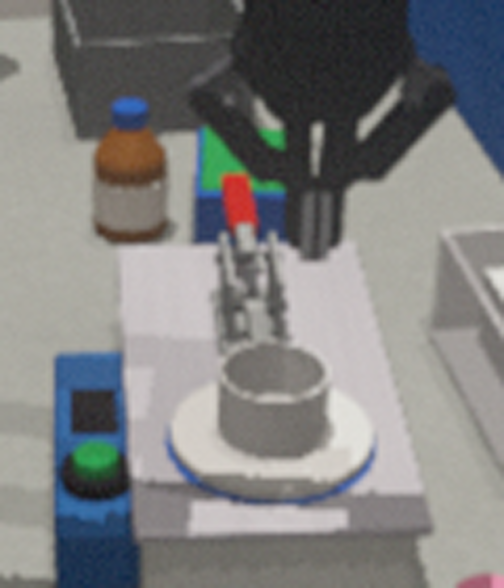

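View pics/t15.png

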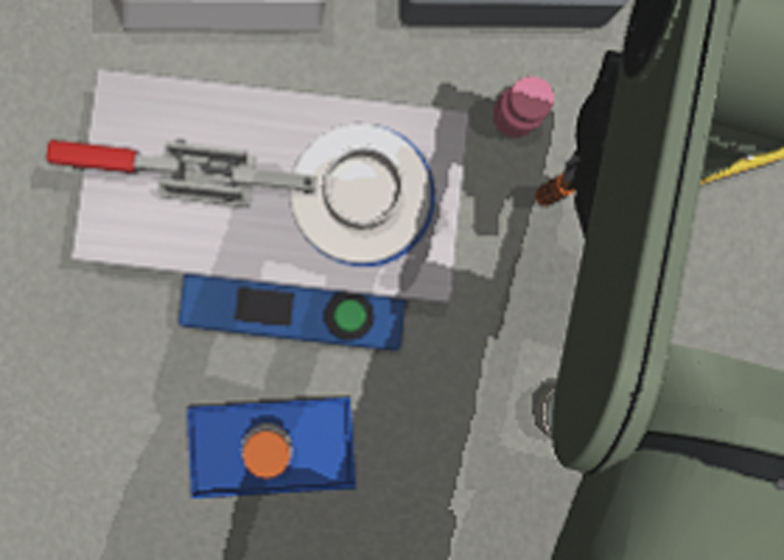

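```bash
python3 - <<'E'
from meas import *
t=cap('top');P=cloud(t);X=P.reshape(-1,3)
m=(abs(X[:,2]-.13)<.004)&(abs(X[:,0]-.645)<.045)&(abs(X[:,1]+.026)<.045)
Y=X[m];print('rim',cfit(Y[:,:2]),cfit(Y[:,:2],.032),len(Y))
s=cap('side');S=cloud(s);X=S.reshape(-1,3)
m=(abs(X[:,2]-.13)<.004)&(abs(X[:,0]-.645)<.045)&(abs(X[:,1]+.026)<.045)
Y=X[m];print('rim',cfit(Y[:,:2]),cfit(Y[:,:2],.032),len(Y))
X=S.reshape(-1,3)
m=(X[:,0]>.40)&(X[:,0]<.5)&(X[:,1]>-.37)&(X[:,1]<-.26);Y=X[m]
rim=Y[(Y[:,2]>.046)&(Y[:,2]<.056)];print('b1',cfit(rim[:,:2]),len(rim),rim.min(0),rim.max(0))
cv2.imwrite('pics/s16.png',cv2.resize(s['img'][200:400,200:420],None,fx=3,fy=3,interpolation=2))
E
```

```text
rim [ 0.64494029 -0.02365023  0.03151849] [ 0.64494326 -0.02363741] 104
rim [ 0.6471328  -0.02688122  0.03138101] [ 0.64718622 -0.02685131] 114
b1 [ 0.44725061 -0.31803615  0.02554946] 165 [ 0.42044283 -0.34478054  0.04609363] [ 0.47396958 -0.28958135  0.05386963]
```

View pics/s16.png

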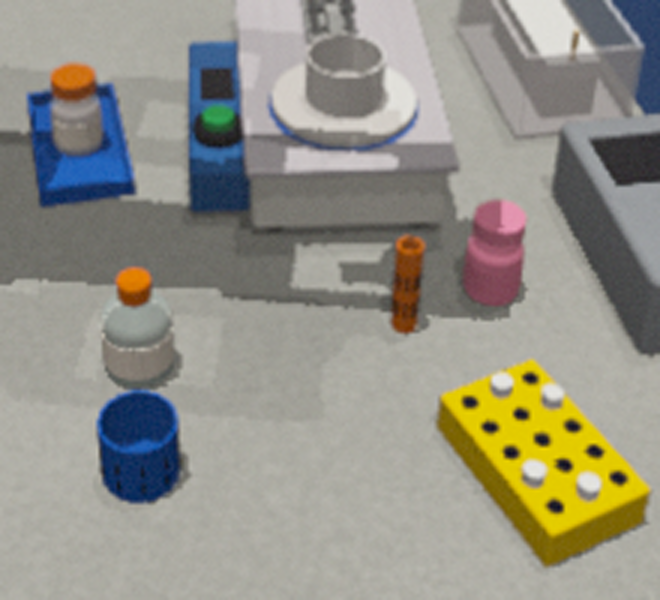

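```bash
python3 -m inch '[[0,0,0,0,-3.5,4,1],[0,0,0,0,-7,8,1],[0,0,0,2,-10.5,12,1],[0,0,0,6,-14,16,1],[0,0,0,11,-16.5,18.3,1],[0,0,0,16,-16.5,18.3,1],[0,0,0,16,-16.5,18.3,1],[0,0,0,16,-16.5,18.3,1]]';python3 go.py 0.4455 -0.315 0.035
python3 - <<'E'
from meas import *
s=cap('side');S=cloud(s)
cv2.imwrite('pics/s17.png',cv2.resize(s['img'][220:390,170:330],None,fx=3.5,fy=3.5,interpolation=2))
o=telemetry.get_obs();p=np.array(o['ee_pos']);R=np.array(o['tcp_rot']);X=S.reshape(-1,3)
Y=(X-p)@R  # tool coords
m=(Y[:,0]>-.035)&(Y[:,0]<0)&(abs(Y[:,1])<.07)&(abs(Y[:,2])<.03);Z=Y[m]
L=Z[Z[:,1]<0];Q=Z[Z[:,1]>0];print('fingers tool',L.max(0),L.min(0),Q.max(0),Q.min(0))
X=S.reshape(-1,3);m=(X[:,0]>.40)&(X[:,0]<.5)&(X[:,1]>-.37)&(X[:,1]<-.26);Y=X[m]
rim=Y[(Y[:,2]>.046)&(Y[:,2]<.056)];print('b1',cfit(rim[:,:2]),len(rim))
E
```

```text
time_s: 20.8
ee_pos: [0.448, -0.3128, 0.1232]
tcp_rot: [[0.003, 0.993, -0.116], [-0.002, -0.116, -0.993], [-1.0, 0.003, 0.002]]
contact_force: [0.6, 0.2, 0.3]
opening: 0.0856
t 20.8 p [ 0.448  -0.3128  0.1232] turn [-0.004  0.002 -0.003] shift [ 8.82 -0.25  0.23] F [0.6 0.2 0.3] op 0.0856 q [-0.63  0.37  1.79  0.    0.98 -0.51]
fingers tool [-0.01344786 -0.04159308  0.01238869] [-0.03487833 -0.05561154 -0.010777  ] [-0.01553682  0.05686307  0.01279383] [-0.03488314  0.04395865  0.00457277]
b1 [ 0.44728565 -0.31796114  0.025571  ] 166
```

View pics/s17.png

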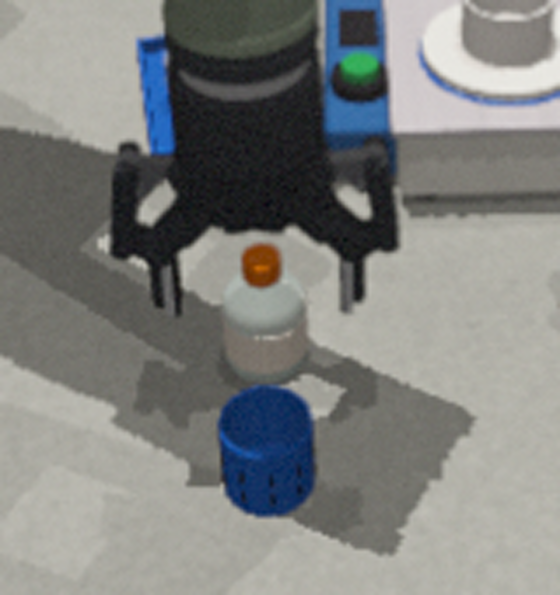

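```bash
python3 -m inch '[[0,0,0,3,-0.1,0.2,1],[0,0,0,6,-0.1,0.2,1],[0,0,0,6,-0.1,0.2,1],[0,0,0,6,-0.1,0.2,1],[0,0,0,6,-0.1,0.2,1]]';python3 go.py 0.446 -0.3163 0.035
```

```text
time_s: 21.48
ee_pos: [0.446, -0.3154, 0.0631]
tcp_rot: [[0.003, 0.993, -0.117], [-0.002, -0.117, -0.993], [-1.0, 0.003, 0.002]]
contact_force: [0.3, 0.8, -0.3]
opening: 0.0855
t 21.48 p [ 0.446  -0.3154  0.0631] turn [-0.005  0.002 -0.003] shift [2.81 0.   0.09] F [ 0.3  0.8 -0.3] op 0.0855 q [-0.64  0.44  1.86 -0.    0.84 -0.52]
```

```bash
python3 -m inch '[[0,0,0,1.5,0,0.1,1],[0,0,0,2.8,0,0.1,1],[0,0,0,2.8,0,0.1,0.9],[0,0,0,2.8,0,0.1,0.4],[0,0,0,2.8,0,0.1,0.4],[0,0,0,2.8,0,0.1,0.4],[0,0,0,2.8,0,0.1,0.4]]' 30;python3 go.py 0.446 -0.3163 0.035
python3 - <<'E'
from meas import *
s=cap('side')
cv2.imwrite('pics/s18.png',cv2.resize(s['img'][270:390,190:310],None,fx=5,fy=5,interpolation=2))
E
```

```text
time_s: 22.35
ee_pos: [0.445, -0.316, 0.0337]
tcp_rot: [[0.001, 0.993, -0.118], [-0.001, -0.118, -0.993], [-1.0, 0.001, 0.001]]
contact_force: [0.0, 0.8, 1.0]
opening: 0.0531
t 22.35 p [ 0.445  -0.316   0.0337] turn [-0.005  0.001 -0.001] shift [-0.13  0.1   0.02] F [0.  0.8 1. ] op 0.0531 q [-0.64  0.47  1.89 -0.    0.78 -0.52]
```

View pics/s18.png

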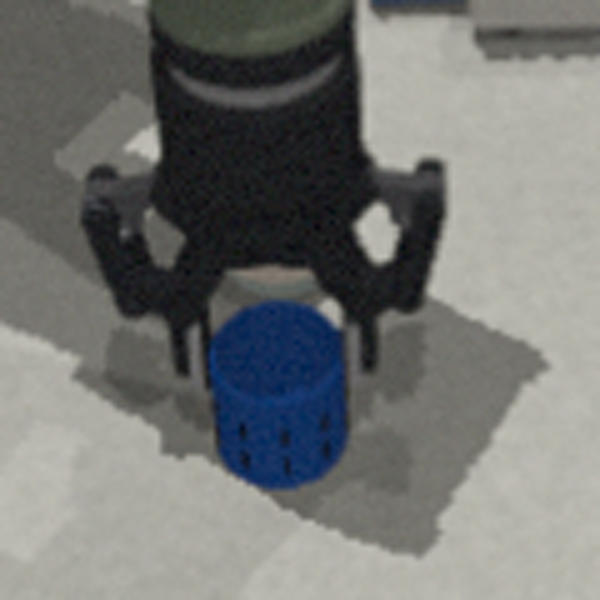

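```bash
python3 -m inch '[[0,0,0,-2,0,0,0.4],[0,0,0,-6,0,0,0.4],[0,0,0,-11,0,0,0.4],[0,0,0,-15.5,0,0,0.4],[0,0,0,-15.5,0,0,0.4],[0,0,0,-15.5,0,0,0.4]]';python3 go.py 0.6457 -0.024 0.18
cat > tool.py <<'E'
from meas import *
import sys
s=cap('side');S=cloud(s)
o=telemetry.get_obs();p=np.array(o['ee_pos']);R=np.array(o['tcp_rot']);X=S.reshape(-1,3)
Y=((X-p)@R).reshape(S.shape)
q=proj(s,[p])[0].astype(int);print('p',p,'px',q)
u0,v0=max(q[0]-60,0),max(q[1]-70,0)
cv2.imwrite('pics/'+sys.argv[1],cv2.resize(s['img'][v0:v0+130,u0:u0+120],None,fx=4.6,fy=4.6,interpolation=2))
m=(abs(Y[...,1])<.07)&(abs(Y[...,2])<.035)&(Y[...,0]>-.05)&(Y[...,0]<.09)
dark=s['img'].max(2)<75
hsv=cv2.cvtColor(s['img'],cv2.COLOR_BGR2HSV)
col=(hsv[...,1]>110)&m
F=Y[m&dark&~col];B=Y[col]
L=F[F[:,1]<-.005];Q=F[F[:,1]>.005]
for n,A in(('L',L),('R',Q),('part',B)):
    if len(A):print(n,len(A),'tool min',np.percentile(A,1,0).round(4),'max',np.percentile(A,99,0).round(4))
E
python3 tool.py s19.png
```

```text
time_s: 23.15
ee_pos: [0.444, -0.3151, 0.1873]
tcp_rot: [[-0.002, 0.993, -0.118], [0.001, -0.118, -0.993], [-1.0, -0.002, -0.001]]
contact_force: [0.2, 0.3, -1.5]
opening: 0.0532
t 23.15 p [ 0.444  -0.3151  0.1873] turn [-0.005 -0.001  0.002] shift [  0.74  16.6  -31.29] F [ 0.2  0.3 -1.5] op 0.0532 q [-0.64  0.31  1.7  -0.    1.14 -0.52]
p [ 0.44374301 -0.31499746  0.18670252] px [240 287]
L 88 tool min [-0.0498 -0.0443  0.0004] max [-0.0009 -0.0228  0.0131]
R 66 tool min [-0.0497  0.0275  0.0033] max [-0.0097  0.0466  0.0127]
part 1004 tool min [-0.0203 -0.0239 -0.0249] max [0.0297 0.026  0.0287]
```

View pics/s19.png

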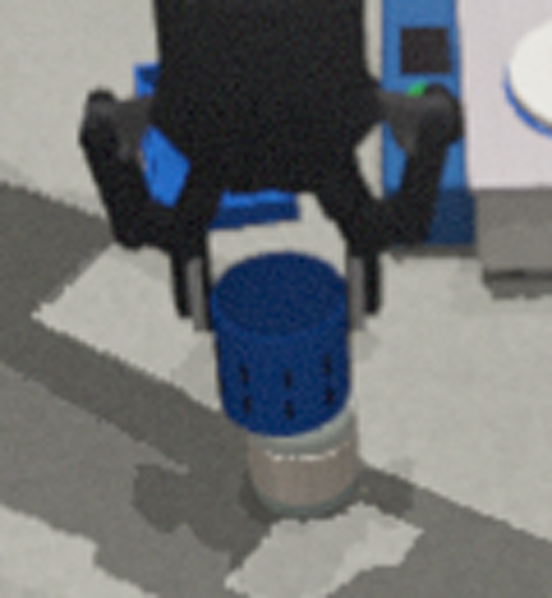

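```bash
python3 -m inch '[[0,0,0,0,2.5,-4.5,0.4],[0,0,0,0,5,-9,0.4],[0,0,0,0,7.5,-13.5,0.4],[0,0,0,0,10,-18,0.4],[0,0,0,0,12.5,-22.5,0.4],[0,0,0,0,15,-27,0.4],[0,0,0,0,16.5,-31,0.4],[0,0,0,0,16.6,-31.3,0.4]]';python3 -m inch '[[0,0,0,0,0,0,0.4],[0,0,0,0,0,0,0.4]]';python3 go.py 0.6457 -0.024 0.165
python3 tool.py s20.png;python3 recv.py 0.08
```

```text
time_s: 24.2
ee_pos: [0.6465, -0.0217, 0.1855]
tcp_rot: [[-0.004, 0.993, -0.114], [0.001, -0.114, -0.993], [-1.0, -0.004, -0.0]]
contact_force: [-1.1, -1.5, -0.8]
opening: 0.0531
time_s: 24.45
ee_pos: [0.6456, -0.0255, 0.1876]
tcp_rot: [[-0.002, 0.993, -0.119], [-0.0, -0.119, -0.993], [-1.0, -0.002, 0.001]]
contact_force: [-0.5, -0.4, -0.1]
opening: 0.0534
t 24.45 p [ 0.6456 -0.0255  0.1876] turn [-0.007  0.001  0.002] shift [ 2.26 -0.   -0.16] F [-0.5 -0.4 -0.1] op 0.0534 q [-0.06  0.46  1.46 -0.    1.23  0.06]
p [ 0.64570808 -0.02562172  0.18796183] px [315 198]
L 68 tool min [-0.0489 -0.0439  0.002 ] max [ 0.0233 -0.0121  0.0248]
R 58 tool min [-0.0495  0.0131 -0.0082] max [0.0189 0.0429 0.0253]
part 458 tool min [-0.0183 -0.0234 -0.0251] max [0.0293 0.0254 0.0305]
foot z med 0.08212280976729497 769
foot fit r fixed [ 0.65792024 -0.0550472 ] free [ 0.65932146 -0.04981926  0.06509593] 7 xr 0.5865188504322869 0.7164647264833429 ymin -0.12217170074140665
rim fit [ 0.64740813 -0.02640065] [ 0.64723722 -0.02697231  0.03118212] 70
circle [ 0.64585025 -0.02447745] 24
```

View pics/s20.png

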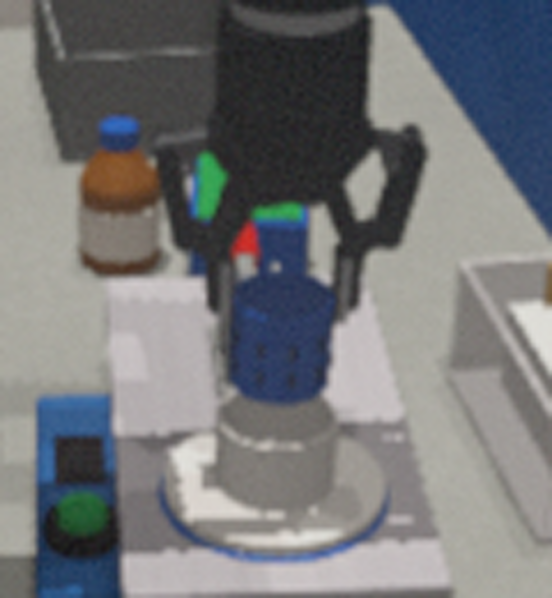

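```bash
python3 -m inch '[[0,0,0,1,0.1,-0.15,0.4],[0,0,0,2,0.1,-0.15,0.4],[0,0,0,2.2,0.1,-0.15,0.4],[0,0,0,2.2,0.1,-0.15,0.4],[0,0,0,2.2,0.1,-0.15,0.4]]';python3 go.py 0.6457 -0.024 0.165
cat > rims.py <<'E'
from meas import *
import sys
# rims.py z1 r1 z2 r2 : fit rims in side view around receiver
s=cap('side');S=cloud(s);X=S.reshape(-1,3)
a=[float(v) for v in sys.argv[1:]]
for z,r in zip(a[::2],a[1::2]):
    m=(abs(X[:,2]-z)<.0035)&(abs(X[:,0]-.6465)<r+.006)&(abs(X[:,1]+.0265)<r+.006)
    Y=X[m];print(z,len(Y),'fit',cfit(Y[:,:2],r).round(4),cfit(Y[:,:2]).round(4),'x',Y[:,0].min().round(4),Y[:,0].max().round(4),'y',Y[:,1].min().round(4),Y[:,1].max().round(4))
E
python3 rims.py 0.185 0.026 0.13 0.032
```

```text
time_s: 25.18
ee_pos: [0.6478, -0.023, 0.1666]
tcp_rot: [[0.001, 0.993, -0.118], [-0.0, -0.118, -0.993], [-1.0, 0.001, 0.0]]
contact_force: [0.5, 0.5, -1.0]
opening: 0.0532
t 25.18 p [ 0.6478 -0.023   0.1666] turn [-0.005  0.    -0.001] shift [ 0.16 -0.19  0.12] F [ 0.5  0.5 -1. ] op 0.0532 q [-0.05  0.48  1.48 -0.    1.18  0.06]
0.185 85 fit [ 0.6487 -0.0263] [ 0.6487 -0.0263  0.0261] x 0.6147 0.6784 y -0.0543 0.0015
0.13 75 fit [ 0.6471 -0.0262] [ 0.6469 -0.0267  0.0315] x 0.6146 0.6794 y -0.0611 -0.0023
```

```bash
python3 -m inch '[[0,0,0,0.2,-0.15,0,0.4],[0,0,0,0.6,-0.15,0,0.4],[0,0,0,1,-0.15,0,0.4],[0,0,0,1.4,-0.15,0,0.4],[0,0,0,1.4,-0.15,0,0.4]]';python3 go.py 0.6457 -0.024 0.125;python3 rims.py 0.172 0.026 0.13 0.032;python3 tool.py s21.png
```

```text
time_s: 25.85
ee_pos: [0.6458, -0.0228, 0.1517]
tcp_rot: [[-0.001, 0.993, -0.118], [0.0, -0.118, -0.993], [-1.0, -0.001, 0.0]]
contact_force: [0.7, -0.3, -0.7]
opening: 0.0528
t 25.85 p [ 0.6458 -0.0228  0.1517] turn [-0.005  0.     0.001] shift [2.67 0.01 0.12] F [ 0.7 -0.3 -0.7] op 0.0528 q [-0.05  0.49  1.51 -0.    1.15  0.06]
0.172 52 fit [ 0.6471 -0.0269] [ 0.6471 -0.0268  0.0265] x 0.6146 0.6781 y -0.0524 0.0003
0.13 117 fit [ 0.6482 -0.0221] [ 0.6478 -0.0237  0.0306] x 0.6145 0.679 y -0.0612 -0.0078
p [ 0.64612571 -0.02288024  0.15225831] px [314 209]
L 52 tool min [-0.0498 -0.0409  0.0044] max [ 0.0182 -0.017   0.0226]
R 51 tool min [-0.0498  0.012  -0.0018] max [0.0179 0.0397 0.0263]
part 413 tool min [-0.018  -0.024  -0.0258] max [0.0229 0.0251 0.0306]
```

View pics/s21.png

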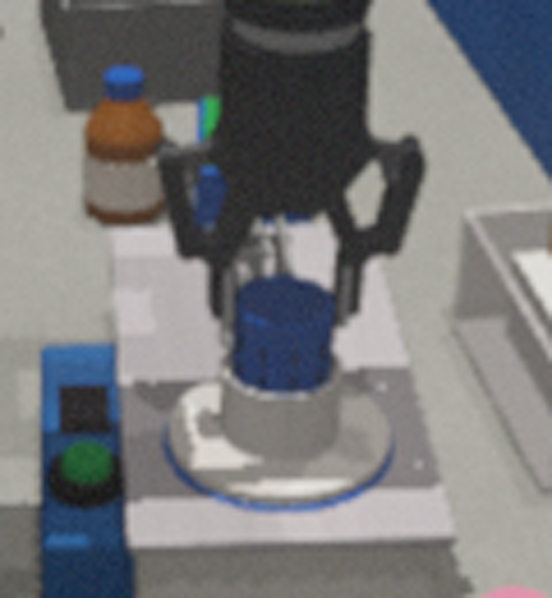

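Basket is entering the cup (crop about 285,370). Continue down slowly.

```bash
python3 -m inch '[[0,0,0,0.6,0,0,0.4],[0,0,0,1.2,0,0,0.4],[0,0,0,1.8,0,0,0.4],[0,0,0,2.3,0,0,0.4],[0,0,0,2.5,0,0,0.4],[0,0,0,2.5,0,0,0.4]]';python3 go.py 0.6457 -0.024 0.123;python3 rims.py 0.144 0.026
```

```text
time_s: 26.7
ee_pos: [0.646, -0.0229, 0.1271]
tcp_rot: [[-0.0, 0.993, -0.118], [-0.0, -0.118, -0.993], [-1.0, -0.0, 0.0]]
contact_force: [0.3, 0.5, 0.2]
opening: 0.0528
t 26.7 p [ 0.646  -0.0229  0.1271] turn [-0.005  0.     0.   ] shift [ 0.41 -0.02  0.12] F [0.3 0.5 0.2] op 0.0528 q [-0.05  0.51  1.54 -0.    1.1   0.06]
0.144 102 fit [ 0.6478 -0.0263] [ 0.6478 -0.0263  0.0258] x 0.6153 0.6768 y -0.054 0.0034
```

```bash
python3 -m inch '[[0,0,0,0.2,0,0,0.4],[0,0,0,0.35,0,0,0.4],[0,0,0,0.35,0,0,0.4]]';python3 go.py 0.6457 -0.024 0.123;python3 rims.py 0.143 0.026;
```

```text
time_s: 27.12
ee_pos: [0.6465, -0.0229, 0.1265]
tcp_rot: [[0.002, 0.993, -0.118], [-0.0, -0.118, -0.993], [-1.0, 0.002, -0.0]]
contact_force: [-3.0, 0.5, 9.9]
opening: 0.0529
t 27.12 p [ 0.6465 -0.0229  0.1265] turn [-0.005 -0.    -0.002] shift [ 0.34 -0.07  0.12] F [-3.   0.5  9.9] op 0.0529 q [-0.05  0.51  1.54 -0.    1.09  0.06]
0.143 109 fit [ 0.6479 -0.0259] [ 0.6479 -0.0259  0.0258] x 0.6146 0.6771 y -0.0526 0.0028
```

```bash
python3 -m inch '[[0,0,0,-0.1,-0.1,0,0.75],[0,0,0,-0.1,-0.1,0,0.75],[0,0,0,-2,-0.1,0,0.75],[0,0,0,-6,0,0,0.75],[0,0,0,-11,0,3,0.75],[0,0,0,-14,0,8,0.75],[0,0,0,-14,0,13,0.75],[0,0,0,-14,0,18,0.75]]';python3 go.py 0.656 -0.208 0.14;python3 rims.py 0.143 0.026 0.13 0.032
python3 - <<'E'
from meas import *
s=cap('side');t=cap('top')
cv2.imwrite('pics/s22.png',cv2.resize(s['img'][150:330,240:420],None,fx=3.3,fy=3.3,interpolation=2))
cv2.imwrite('pics/t22.png',cv2.resize(t['img'][120:240,200:380],None,fx=4,fy=4,interpolation=2))
for c in(s,t):
    X=cloud(c).reshape(-1,3)
    m=(X[:,0]>.63)&(X[:,0]<.69)&(X[:,1]>-.24)&(X[:,1]<-.18);Y=X[m]
    rim=Y[(Y[:,2]>.077)&(Y[:,2]<.086)]
    if len(rim):print('b4',cfit(rim[:,:2],.009),len(rim),rim.min(0),rim.max(0))
    Y=X[(abs(X[:,0]-.72)<.05)&(abs(X[:,1]+.18)<.05)&(X[:,2]>.066)&(X[:,2]<.082)];print('pink',len(Y),Y.min(0) if len(Y) else'',Y.max(0)if len(Y) else'')
E
```

```text
time_s: 28.18
ee_pos: [0.6248, -0.203, 0.2641]
tcp_rot: [[0.001, 0.993, -0.117], [-0.0, -0.117, -0.993], [-1.0, 0.001, 0.0]]
contact_force: [0.3, -0.5, 0.3]
opening: 0.0637
t 28.18 p [ 0.6248 -0.203   0.2641] turn [-0.005  0.    -0.001] shift [12.41  3.15  0.12] F [ 0.3 -0.5  0.3] op 0.0637 q [-0.33  0.44  1.3  -0.    1.4  -0.21]
0.143 81 fit [ 0.6479 -0.0258] [ 0.6479 -0.0259  0.0254] x 0.6217 0.674 y -0.053 0.0004
0.13 149 fit [ 0.6475 -0.0264] [ 0.6474 -0.0284  0.0279] x 0.6146 0.6798 y -0.0614 0.0015
b4 [ 0.65638042 -0.2090768 ] 42 [ 0.64847787 -0.21858666  0.07707124] [ 0.66576904 -0.19824537  0.08530286]
pink 218 [ 0.714502   -0.20262183  0.0661259 ] [ 0.75272655 -0.1588424   0.08095829]
b4 [ 0.65562791 -0.2071461 ] 27 [ 0.64681763 -0.21738149  0.07705192] [ 0.66480206 -0.19828662  0.08412183]
pink 205 [ 0.71142058 -0.19902422  0.06659868] [ 0.74972956 -0.15982891  0.08133881]
```

View pics/s22.png

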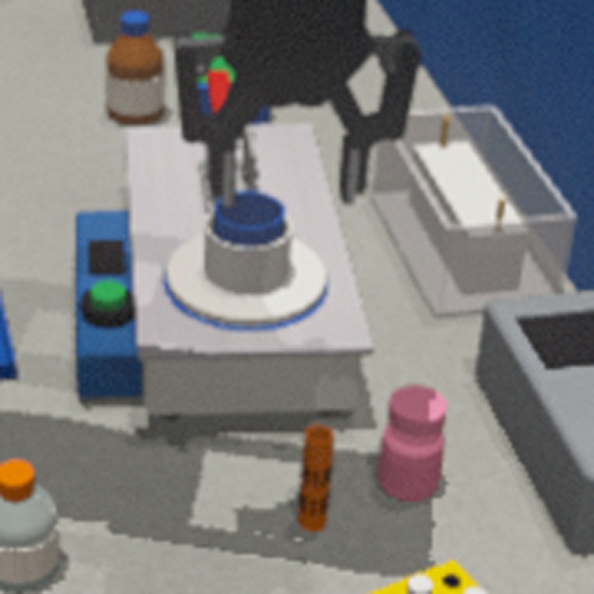

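View pics/t22.png

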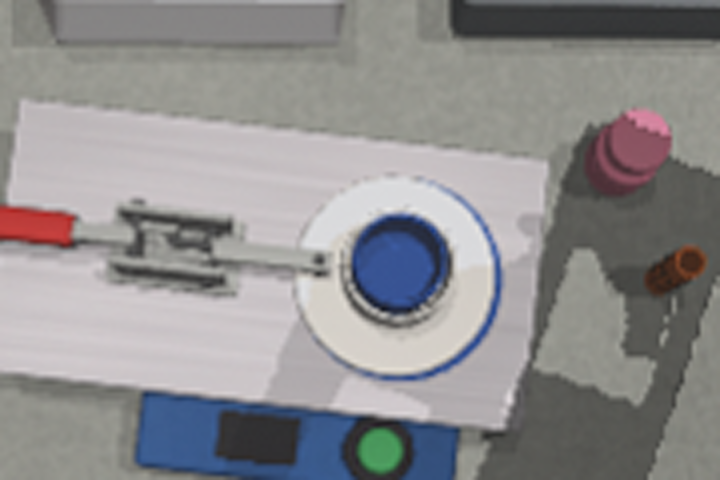

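```bash
python3 -m inch '[[0,0,0,4,1.5,0.2,0.5],[0,0,0,8,3.1,0.4,0.5],[0,0,0,12,3.1,0.4,0.5],[0,0,0,14,3.1,0.4,0.5],[0,0,0,14,3.1,0.4,0.5],[0,0,0,14,3.1,0.4,0.5]]';python3 go.py 0.6554 -0.207 0.055;python3 tool.py s23.png
```

```text
time_s: 29.08
ee_pos: [0.6561, -0.2087, 0.1249]
tcp_rot: [[0.002, 0.993, -0.117], [-0.001, -0.117, -0.993], [-1.0, 0.002, 0.0]]
contact_force: [-0.2, 0.7, -0.1]
opening: 0.0424
t 29.07 p [ 0.6561 -0.2087  0.1249] turn [-0.005  0.    -0.002] shift [ 6.99 -0.1  -0.17] F [-0.2  0.7 -0.1] op 0.0424 q [-0.32  0.57  1.43  0.    1.14 -0.21]
p [ 0.65615411 -0.20896417  0.12535981] px [337 266]
L 57 tool min [-0.0494 -0.0378 -0.0066] max [-0.0117 -0.0232  0.0131]
R 86 tool min [-0.0498  0.0085 -0.0006] max [0.076  0.047  0.0137]
part 204 tool min [ 0.0416 -0.0089 -0.0306] max [0.0894 0.0683 0.0107]
```

View pics/s23.png

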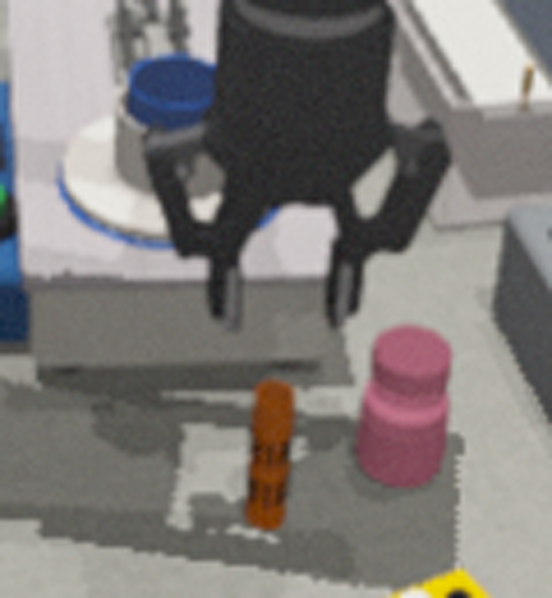

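```bash
python3 -m inch '[[0,0,0,2.5,-0.05,-0.15,0.5],[0,0,0,5,-0.05,-0.15,0.5],[0,0,0,6.9,-0.05,-0.15,0.5],[0,0,0,6.9,-0.05,-0.15,0.5],[0,0,0,6.9,-0.05,-0.15,0.1],[0,0,0,6.9,-0.05,-0.15,0.1],[0,0,0,6.9,-0.05,-0.15,0.1],[0,0,0,6.9,-0.05,-0.15,0.1]]' 30;python3 go.py 0.6554 -0.207 0.055;python3 tool.py s24.png
```

```text
time_s: 30.12
ee_pos: [0.6558, -0.208, 0.0562]
tcp_rot: [[0.003, 0.993, -0.118], [-0.001, -0.118, -0.993], [-1.0, 0.003, 0.001]]
contact_force: [0.5, -0.3, 5.7]
opening: 0.0181
t 30.12 p [ 0.6558 -0.208   0.0562] turn [-0.005  0.001 -0.003] shift [ 0.12 -0.05 -0.1 ] F [ 0.5 -0.3  5.7] op 0.0181 q [-0.32  0.63  1.51 -0.    1.   -0.21]
p [ 0.65579993 -0.20798848  0.05624567] px [334 289]
L 68 tool min [-0.0497 -0.0351 -0.0067] max [-0.0101 -0.0088  0.0135]
R 81 tool min [-0.0494  0.0089 -0.0164] max [0.0552 0.034  0.0142]
part 338 tool min [-0.0329 -0.0084 -0.0298] max [0.0537 0.0681 0.0118]
```

View pics/s24.png

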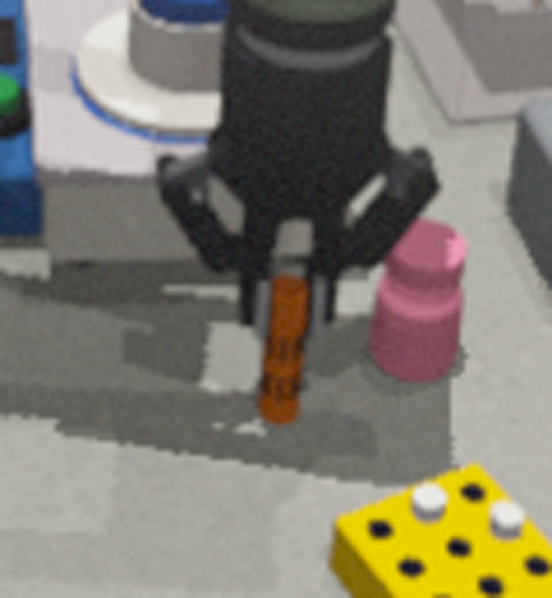

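```bash
python3 -m inch '[[0,0,0,-2,0,0,0.1],[0,0,0,-6,0,0,0.1],[0,0,0,-11,0,0,0.1],[0,0,0,-16,0,0,0.1],[0,0,0,-18,0,-3,0.1],[0,0,0,-18,0,-7,0.1],[0,0,0,-18,0.5,-12,0.1],[0,0,0,-18,1,-16,0.1]]';python3 -m inch '[[0,0,0,0,0.2,-1.5,0.1],[0,0,0,0,0.3,-2.3,0.1],[0,0,0,0,0.3,-2.3,0.1],[0,0,0,0,0.3,-2.3,0.1]]';python3 go.py 0.6465 -0.0232 0.211;python3 tool.py s25.png
```

```text
time_s: 31.18
ee_pos: [0.6834, -0.0482, 0.2344]
tcp_rot: [[-0.001, 0.993, -0.117], [0.0, -0.117, -0.993], [-1.0, -0.001, -0.0]]
contact_force: [0.5, 0.1, -0.7]
opening: 0.0186
time_s: 31.68
ee_pos: [0.6891, -0.0288, 0.2347]
tcp_rot: [[-0.0, 0.993, -0.119], [-0.001, -0.119, -0.993], [-1.0, -0.0, 0.001]]
contact_force: [-0.0, -0.8, -1.4]
opening: 0.0186
t 31.68 p [ 0.6891 -0.0288  0.2347] turn [-0.007  0.001  0.   ] shift [ 2.38 -4.3  -0.05] F [-0.  -0.8 -1.4] op 0.0186 q [-0.06  0.5   1.26 -0.    1.38  0.06]
p [ 0.68913892 -0.02877804  0.23478303] px [334 180]
L 68 tool min [-0.0493 -0.036  -0.0036] max [ 0.0031 -0.007   0.0152]
R 76 tool min [-0.0499  0.0071 -0.0103] max [0.0312 0.0317 0.0157]
part 204 tool min [-0.0252 -0.0082 -0.0065] max [0.0516 0.0094 0.0134]
```

View pics/s25.png

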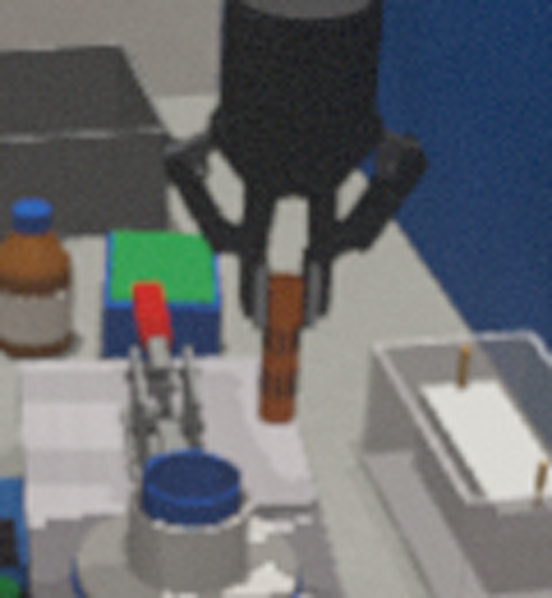

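```bash
python3 -m inch '[[0,0,0,0,-2.2,-0.1,0.1],[0,0,0,0.5,-4.3,-0.15,0.1],[0,0,0,1,-4.3,-0.15,0.1],[0,0,0,1.5,-4.3,-0.15,0.1],[0,0,0,1.5,-4.3,-0.15,0.1],[0,0,0,1.5,-4.3,-0.15,0.1]]';python3 go.py 0.6465 -0.0232 0.153;python3 tool.py s26.png;python3 rims.py 0.143 0.026
```

```text
time_s: 32.48
ee_pos: [0.6473, -0.0211, 0.2196]
tcp_rot: [[0.0, 0.993, -0.118], [-0.0, -0.118, -0.993], [-1.0, 0.0, 0.0]]
contact_force: [0.5, 0.3, 0.0]
opening: 0.0183
t 32.48 p [ 0.6473 -0.0211  0.2196] turn [-0.006  0.    -0.   ] shift [ 6.66 -0.06  0.22] F [0.5 0.3 0. ] op 0.0183 q [-0.05  0.44  1.4  -0.    1.3   0.07]
p [ 0.64729158 -0.02105874  0.21975074] px [316 185]
L 57 tool min [-0.0495 -0.0328  0.0056] max [-0.0068 -0.0106  0.0153]
R 67 tool min [-0.0497  0.0067 -0.0071] max [0.027  0.0327 0.0158]
part 373 tool min [-0.0452 -0.025  -0.0233] max [0.0887 0.0233 0.031 ]
0.143 87 fit [ 0.6484 -0.0259] [ 0.6483 -0.026   0.0255] x 0.6217 0.6736 y -0.054 0.0025
```

View pics/s26.png

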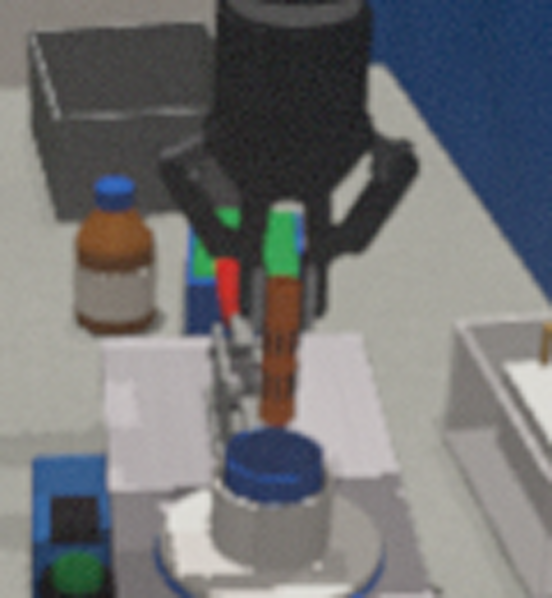

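Orange basket is above the blue one (crop 278,415 over 275,460). Lower with a 1.5 mm shift to the axis.

```bash
python3 -m inch '[[0,0,0,1,-0.05,0.2,0.1],[0,0,0,2,-0.05,0.2,0.1],[0,0,0,3,-0.05,0.2,0.1],[0,0,0,4,-0.05,0.2,0.1],[0,0,0,5,-0.05,0.2,0.1],[0,0,0,5.8,-0.05,0.2,0.1],[0,0,0,6.2,-0.05,0.2,0.1],[0,0,0,6.2,-0.05,0.2,0.1]]';python3 go.py 0.6465 -0.0232 0.151;python3 tool.py s27.png
```

```text
time_s: 33.58
ee_pos: [0.646, -0.0229, 0.1576]
tcp_rot: [[-0.0, 0.993, -0.118], [-0.0, -0.118, -0.993], [-1.0, -0.0, 0.0]]
contact_force: [-0.2, -0.8, -0.3]
opening: 0.0183
t 33.58 p [ 0.646  -0.0229  0.1576] turn [-0.005  0.     0.   ] shift [0.66 0.05 0.03] F [-0.2 -0.8 -0.3] op 0.0183 q [-0.05  0.48  1.5  -0.    1.16  0.06]
p [ 0.64622429 -0.02286799  0.15793997] px [314 208]
L 66 tool min [-0.05   -0.0341 -0.0226] max [ 0.0285 -0.0063  0.0149]
R 70 tool min [-0.0499  0.007  -0.0053] max [0.0169 0.0325 0.0165]
part 278 tool min [-0.0251 -0.0304 -0.0203] max [0.0512 0.0245 0.0301]
```

View pics/s27.png

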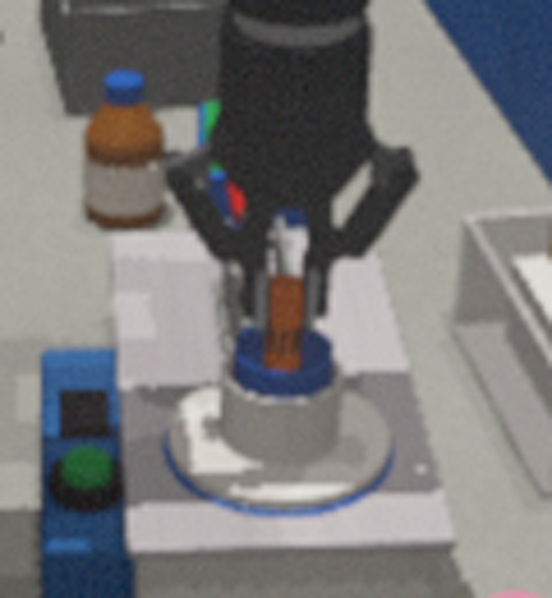

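```bash
python3 -m inch '[[0,0,0,0.3,0,0,0.1],[0,0,0,0.5,0,0,0.1],[0,0,0,0.65,0,0,0.1],[0,0,0,0.65,0,0,0.1],[0,0,0,0.65,0,0,0.1]]';python3 go.py 0.6465 -0.0232 0.151
```

```text
time_s: 34.25
ee_pos: [0.6461, -0.0229, 0.1513]
tcp_rot: [[-0.0, 0.993, -0.118], [-0.0, -0.118, -0.993], [-1.0, -0.0, 0.0]]
contact_force: [-0.5, 0.1, 0.5]
opening: 0.0184
t 34.25 p [ 0.6461 -0.0229  0.1513] turn [-0.005  0.     0.   ] shift [0.03 0.05 0.03] F [-0.5  0.1  0.5] op 0.0184 q [-0.05  0.49  1.51 -0.    1.15  0.06]
```

```bash
python3 -m inch '[[0,0,0,0.1,0,0,0.1],[0,0,0,0.1,0,0,0.1]]';python3 go.py 0.6465 -0.0232 0.151
```

```text
time_s: 34.5
ee_pos: [0.6462, -0.0229, 0.1512]
tcp_rot: [[0.001, 0.993, -0.118], [-0.0, -0.118, -0.993], [-1.0, 0.001, 0.0]]
contact_force: [-1.6, -0.2, 4.4]
opening: 0.0186
t 34.5 p [ 0.6462 -0.0229  0.1512] turn [-0.005  0.    -0.001] shift [0.02 0.04 0.03] F [-1.6 -0.2  4.4] op 0.0186 q [-0.05  0.49  1.51 -0.    1.15  0.06]
```

```bash
python3 -m inch '[[0,0,0,0,0,0,0.3],[0,0,0,0,0,0,0.5],[0,0,0,0,0,0,0.5],[0,0,0,-2,0,0,0.5],[0,0,0,-6,0,0,0.5],[0,0,0,-10,0,0,0.5],[0,0,0,-10,0,0,0.2]]';python3 go.py 0.538 -0.0165 0.15
python3 - <<'E'
from meas import *
s=cap('side');S=cloud(s);X=S.reshape(-1,3)
cv2.imwrite('pics/s28.png',cv2.resize(s['img'][150:290,220:370],None,fx=4,fy=4,interpolation=2))
b=blob(s,(3,120,60),(15,255,255),roi=(295,150,345,260),amin=20)
for k in b:
    Y=S[k];Y=Y[(Y[:,2]<.19)&(Y[:,1]>-.1)];print('b4',len(Y),Y.min(0),Y.max(0))
    for z in(.15,.165,.174):
        W=Y[abs(Y[:,2]-z)<.004];print(z,len(W),W.mean(0) if len(W) else '')
E
python3 rims.py 0.143 0.026
```

```text
time_s: 35.38
ee_pos: [0.6478, -0.0229, 0.2542]
tcp_rot: [[0.008, 0.993, -0.118], [-0.001, -0.118, -0.993], [-1.0, 0.008, -0.0]]
contact_force: [0.9, 0.2, -0.8]
opening: 0.0254
t 35.38 p [ 0.6478 -0.0229  0.2542] turn [-0.005 -0.    -0.008] shift [ 10.33 -11.06   0.66] F [ 0.9  0.2 -0.8] op 0.0254 q [-0.05  0.42  1.35 -0.    1.36  0.06]
b4 99 [ 0.63890444 -0.03670032  0.13672523] [ 0.65519775 -0.01017904  0.17755004]
0.15 13 [ 0.6450869  -0.03204871  0.14959484]
0.165 19 [ 0.64633063 -0.02897316  0.16503791]
0.174 31 [ 0.64671764 -0.0246355   0.17375317]
0.143 97 fit [ 0.6484 -0.0239] [ 0.6483 -0.0245  0.025 ] x 0.6219 0.6744 y -0.0537 0.0012
```

View pics/s28.png

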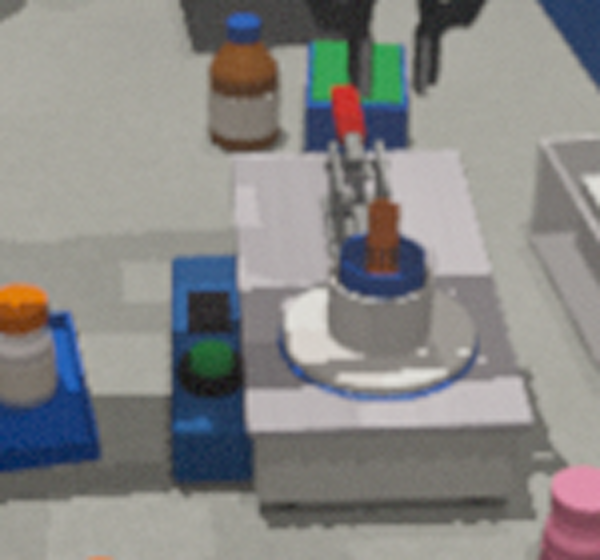

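```bash
python3 -m inch '[[0,0,0,0,-4,0.2,0.1],[0,0,0,0,-8,0.4,0],[0,0,0,3,-11,0.65,0],[0,0,0,8,-11,0.65,0],[0,0,0,13,-11,0.65,0],[0,0,0,15,-11,0.65,0],[0,0,0,15,-11,0.65,0],[0,0,0,15,-11,0.65,0]]'
python3 - <<'E'
from meas import *
s=cap('side');S=cloud(s)
for k in blob(s,(45,90,30),(85,255,255),roi=(255,225,295,260),amin=8):
    Y=S[k];print('btn',len(Y),np.median(Y,0),Y.min(0),Y.max(0),np.percentile(Y[:,2],[10,50,90]))
cv2.imwrite('pics/s29.png',cv2.resize(s['img'][150:290,220:370],None,fx=4,fy=4,interpolation=2))
E
python3 go.py 0.5385 -0.0175 0.0765
```

```text
time_s: 36.48
ee_pos: [0.5363, -0.0164, 0.1005]
tcp_rot: [[0.0, 0.993, -0.118], [-0.0, -0.118, -0.993], [-1.0, 0.0, 0.0]]
contact_force: [-0.2, 0.7, 0.1]
opening: -0.0002
btn 85 [ 0.54071453 -0.02321726  0.07450443] [ 0.42731609 -0.92455733  0.05148807] [0.55525204 0.02790925 0.73354003] [0.06718685 0.07450443 0.07732109]
t 36.52 p [ 0.5367 -0.0164  0.101 ] turn [-0.005 -0.    -0.001] shift [2.45 0.19 0.09] F [ 0.4  0.6 -0.3] op 0.0005 q [-0.05  0.38  1.84 -0.    0.92  0.07]
```

View pics/s29.png

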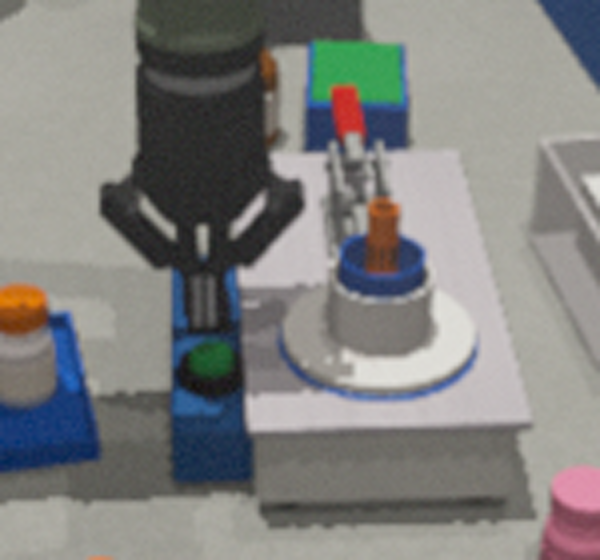

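```bash
python3 -m inch '[[0,0,0,1,0.25,0.15,0],[0,0,0,2,0.25,0.15,0],[0,0,0,2.4,0.25,0.15,0],[0,0,0,2.8,0.25,0.15,0],[0,0,0,2.8,0.25,0.15,0]]';python3 go.py 0.539 -0.018 0.071
```

```text
time_s: 37.15
ee_pos: [0.5379, -0.0182, 0.0722]
tcp_rot: [[-0.001, 0.993, -0.118], [-0.0, -0.118, -0.993], [-1.0, -0.001, 0.0]]
contact_force: [-2.7, -0.4, 3.4]
opening: 0.0003
t 37.15 p [ 0.5379 -0.0182  0.0722] turn [-0.005  0.     0.001] shift [ 0.12  0.11 -0.03] F [-2.7 -0.4  3.4] op 0.0003 q [-0.06  0.42  1.87 -0.    0.86  0.06]
```

```bash
python3 -m inch '[[0,0,0,0.15,0,0,0],[0,0,0,0.25,0,0,0],[0,0,0,0.25,0,0,0]]';python3 go.py 0.539 -0.018 0.071; python3 -m inch '[[0,0,0,-1,0,0,0],[0,0,0,-5,0,0,0],[0,0,0,-10,0,0,0],[0,0,0,-14,0,0,0],[0,0,0,-17,-3,0,0],[0,0,0,-17,-6,6,0],[0,0,0,-17,-10,12,0],[0,0,0,-17,-14,18,0]]'
python3 - <<'E'
from meas import *
s=cap('side');S=cloud(s);t=cap('top');T=cloud(t)
cv2.imwrite('pics/s30.png',cv2.resize(s['img'][130:310,190:390],None,fx=3.3,fy=3.3,interpolation=2))
cv2.imwrite('pics/t30.png',cv2.resize(t['img'][110:310,170:450],None,fx=2.8,fy=2.8,interpolation=2))
for k in blob(t,(45,100,40),(80,255,255),roi=(180,120,470,310),amin=20):print('btn',np.median(T[k],0))
for k in blob(t,(0,120,50),(6,255,255),roi=(185,130,330,230),amin=50)+blob(t,(172,120,50),(180,255,255),roi=(185,130,330,230),amin=50):print('handle',np.median(T[k],0))
X=T.reshape(-1,3)
for n,z,r,c in(('b4',.176,.009,(.6465,-.023)),('b1',.143,.0258,(.6465,-.023)),('recv',.13,.032,(.645,-.0237)),('jar',.079,.018,(.421,.053))):
    for q,X in(('top',T.reshape(-1,3)),('side',S.reshape(-1,3))):
        m=(abs(X[:,2]-z)<.005)&(np.hypot(X[:,0]-c[0],X[:,1]-c[1])<r+.008)&(np.hypot(X[:,0]-c[0],X[:,1]-c[1])>r-.010);Y=X[m]
        print(n,q,len(Y),cfit(Y[:,:2],r).round(4) if len(Y)>4 else '','z',np.median(Y[:,2]).round(4) if len(Y) else '')
E
python3 go.py 0.5 -0.2 0.25
```

```text
time_s: 37.52
ee_pos: [0.5382, -0.0182, 0.07]
tcp_rot: [[-0.0, 0.993, -0.118], [-0.0, -0.118, -0.993], [-1.0, -0.0, 0.0]]
contact_force: [-2.4, 0.4, 4.6]
opening: -0.0002
t 37.52 p [ 0.5382 -0.0182  0.07  ] turn [-0.005  0.     0.   ] shift [-0.1   0.08 -0.03] F [-2.4  0.4  4.6] op -0.0002 q [-0.06  0.42  1.87 -0.    0.85  0.06]
time_s: 38.52
ee_pos: [0.3929, -0.1636, 0.2405]
tcp_rot: [[0.003, 0.993, -0.117], [-0.001, -0.117, -0.993], [-1.0, 0.003, 0.001]]
contact_force: [0.2, -0.9, -0.5]
opening: 0.0001
btn [ 0.53924448 -0.01708642  0.07609754]
handle [0.66868849 0.20163982 0.12460431]
b4 top 31 [ 0.6457 -0.0217] z 0.1762
b4 side 36 [ 0.648  -0.0243] z 0.1742
b1 top 85 [ 0.6458 -0.0223] z 0.143
b1 side 89 [ 0.648  -0.0255] z 0.1418
recv top 147 [ 0.6448 -0.0236] z 0.1299
recv side 176 [ 0.6471 -0.0245] z 0.1296
jar top 184 [0.4209 0.0554] z 0.0794
jar side 101 [0.4233 0.0529] z 0.0788
t 38.62 p [ 0.3905 -0.1656  0.2404] turn [-0.012  0.002 -0.   ] shift [-0.95 11.29  2.05] F [0.6 0.4 0.2] op 0.0002 q [-0.43  0.07  1.86 -0.    1.21 -0.3 ]
```

View pics/s30.png

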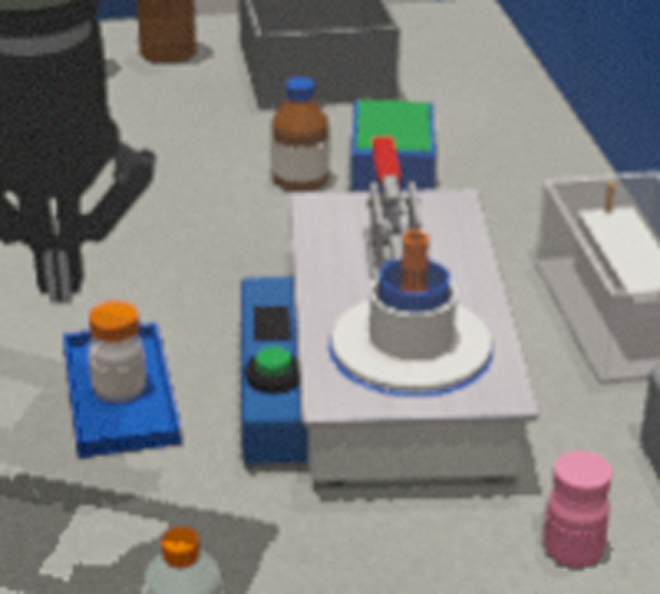

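View pics/t30.png

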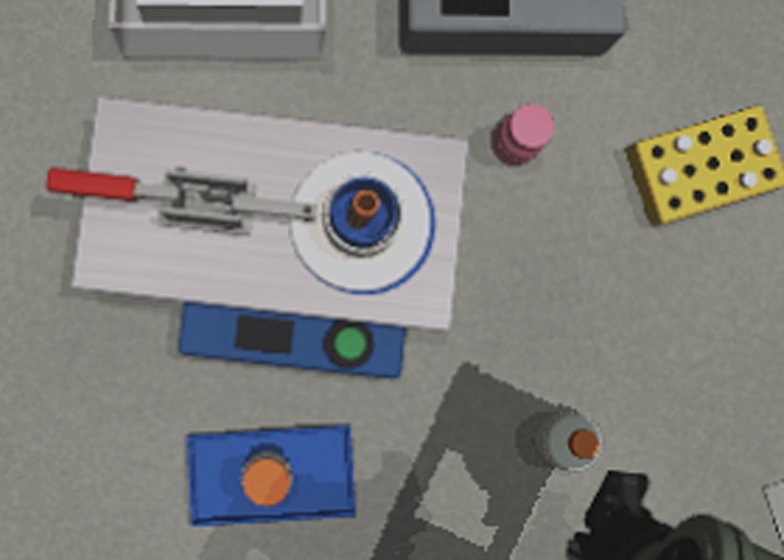

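```bash
python3 - <<'E'
from meas import *
t=cap('top');cv2.imwrite('pics/t31.png',t['img'])
E
```

```text
(no output)
```

View pics/t31.png

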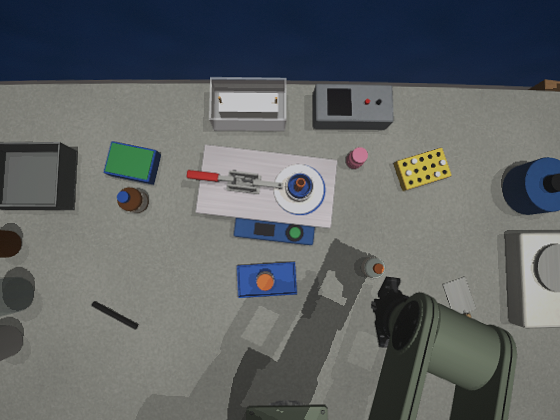

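```bash
python3 -c "
from plant import env
print(env.close_job())"
```

```text
the job is handed in; nothing more can be done
None
```

The changeover is done and handed in at about 39 s of the 208 s allowed; the hand-in reports no verdict. Only the blue (1) and orange (4) baskets were on the bench. I saw no yellow or green basket in either camera, at the start or at the end.

- **Jar:** it stands upright in the blue tray, with its top at 79 mm and within about 3 mm of the tray centre.
- **Receiver:** it stands level on the plate. The two cameras disagree on how well it is centred: the top view puts it about 4.5 mm off towards the clamp, the side view 1–2 mm off. Both are inside the 10 mm limit.
- **Clamp:** the handle is level and stayed down (top surface at 125 mm, as expected when locked), and the arm's tip rests on the receiver's foot. I could not read the pad travel directly, so the pad pressing is judged from the pictures only.
- **Baskets:** the blue rim is at 143 mm and the orange rim at 176 mm, which are the fully seated heights. Both are upright and their axes agree within about 1 mm.
- **Start button:** I pressed it about 6 mm at 4.6 N, and afterwards its top was back at the starting height.
- **Bottles:** the reagent bottle and the flask are standing and were not touched, and the arm was clear of everything at hand-in.

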